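# Reverse the change gears of an open gearbox

## Task

Reverse the ratio of the open gearbox on the toolroom bench: make its two change gears trade shafts, each hub up, its D-bore turned to match the shaft's flat, and fully home on the shoulder; the bare rubber mat is free for parking a gear on the way. On top of each gear slip the spacer from the tray that fills both shafts to the same height: the tall narrow sleeve on the small thin gear, the low wide collar on the large thick one. Leave everything released and at rest.

Things in the scene. Friction and masses are not known exactly. Their poses are not given: they have to be found in the camera images.
- gear_large: large loose steel spur gear on shaft_1 at the start, 100 mm across, 0.6 kg: toothed disc 16 mm thick, on it a round hub 34 mm across whose top is 40 mm above the underside. D-bore right through: 22 mm round, flat 8.5 mm from the axis. Origin: centre of the underside; z up the bore; +x from the axis to the middle of the bore's flat, where a black line crosses the hub's end
- gear_small: small loose steel spur gear on shaft_2 at the start, 64 mm across, 0.24 kg: toothed disc 10 mm thick, on it a round hub 34 mm across whose top is 26 mm above the underside. Same D-bore, origin, axes and black line as the large gear
- spacer_long: tall narrow loose steel sleeve standing in the tray, 38 mm across, 30 mm high, plain round bore of 24 mm right through, 0.14 kg; in the end it sits on the small gear's hub. Origin: centre of the underside, z up the bore
- spacer_short: low wide loose steel collar lying in the tray, 48 mm across, 16 mm high, plain round bore of 24 mm right through, 0.15 kg; in the end it sits on the large gear's hub. Origin: centre of the underside, z up the bore
- shaft_1: fixed upright steel shaft on the gearbox, with the large gear on it at the start; it does not turn. 20 mm across with a flat 7.5 mm from the axis (D). Origin: on the axis at the shoulder where a gear rests, 93 mm above the bench; the D runs 56 mm up, then a nose tapers to 9 mm across at 68 mm, black line on its end towards the flat. z up, +x out of the flat; a gear fits within 8 degrees
- shaft_2: the other fixed shaft, alike in size, origin and axes, with the small gear on it at the start, 130 mm from shaft_1. Both flats face away from the robot's side, each by its own angle up to 65 degrees left or right. On the gearbox, 103 mm from both shafts on the far side, stands a fixed idler gear, 74 mm across, its nut's top 117 mm above the bench
- tray: shallow fixed tray of dark blue-grey steel, 200 x 140 mm, floor 3 mm thick, lip 8 mm high, to the left or right of the gearbox; the two spacers stand in it 80 to 120 mm apart along its length. Origin: centre of the underside, +x along its length
- mat: bare fixed black rubber mat, 150 x 150 mm, 4 mm thick, on the other side of the gearbox from the tray: a free place to park a gear. Origin: centre of the underside
Things that resemble listed ones, but are neither listed nor needed, are in the scene too. What is shaped like the gear_small but blue or pink is not meant.

How it is judged:
At the end, for the whole second after the job is handed in: Small gear on shaft_1, large on shaft_2: hub up, within 4 mm of the axis, D within 0.25 rad, underside under 3 mm above the shoulder. Tall sleeve on the small gear's hub (26 mm up), low collar on the large one's (40 mm up): within 4 mm in height, 8 mm of the axis. All at rest (horizontal distance between gear_small and shaft_1 below 0.004 m and z of gear_small in the frame of shaft_1 below 0.003 m and angle between the x axis of gear_small and the x axis of shaft_1, either way round below 0.25 rad and angle between each of gear_small, gear_large's own z axis and vertical below 0.06 rad and horizontal distance between gear_large and shaft_2 below 0.004 m and z of gear_large in the frame of shaft_2 below 0.003 m and angle between the x axis of gear_large and the x axis of shaft_2, either way round below 0.25 rad and horizontal distance between spacer_long and shaft_1 below 0.008 m and z of spacer_long in the frame of shaft_1 between 0.022 and 0.03 m and horizontal distance between spacer_short and shaft_2 below 0.008 m and z of spacer_short in the frame of shaft_2 between 0.036 and 0.044 m and linear speed of each of gear_small, gear_large, spacer_long, spacer_short below 0.02 m/s); the robot touches nothing.
It also fails if it takes over 114 s, if anything falls off the work surface, if the arm or the gripper's body presses on something with over 40 N, if the wrist force passes 120 N, or if a joint passes its speed limit or range.

## Robot

A 6-joint arm with a two-finger parallel gripper is mounted at the origin on the work surface. World frame = base frame: x ahead of the robot, y to its left, z up, the work surface at z = 0. Lengths are in m, angles in rad, forces in N, time in s.
With the tool pointing down it reaches from about 0.35 to 0.875 m from the base axis. Payload 4.2 kg.
Tool frame: the origin (TCP) lies on the mounting face of the last link; the fingertips stand 182 mm ahead of it and the grasp point (between the pads) lies 164 mm ahead of it; z points along the fingers, y is the direction in which the jaws open and shut (so a half turn about z gives the same grasp; the last joint's range is limited). The gripper opens to 87 mm and grips with 3 to 60 N. Pads are 19 mm wide; open, the fingers measure 117 mm over their backs; the gripper's body (75 mm by 190 mm) begins 51 mm behind the grasp point.
Start: joints at [1.518, 0.385, 0.008, 0, -1.194, -0.259], TCP at [0.192, 0.595, 0.405] pointing down, gripper open.
Joint ranges: [-3.14, 3.14], [-1.21, 2.06], [-1.07, 1.41], [-3.16, 2.05], [-2.99, -0.16], [-3.1, 3.1]. Speed limits (rad/s): [2.79, 2.79, 3.14, 3.14, 3.14, 3.14].

## Interface

Orientations are given as a unit quaternion [w, x, y, z].
In Python, from station import get_state, snapshot, camera_params, hand_in gives the robot as it stands.
- The arm moves only by the tool servo_tool, never from a script. Its argument "deltas" is a list of rows, each a list of 7 numbers: the shift along the tool's x, y, z normalised to -1 to 1, where 1 is 0.1 m, then the turn, a rotation vector about the tool's x, y, z normalised to -1 to 1, where 1 is pi rad, then the closure in counts, from 0 (fully open) to 255 (shut). In form: [[dx, dy, dz, ax, ay, az, fingers], ...]. A call has 1 to 8 rows; each row shifts and turns the pose as measured when the row begins, along the tool's axes as they then stand; what a row does not reach is not made up. A row lasts 1/12 s, in which the tool goes at most 41.7 mm and 7.16 degrees, less where a joint would pass 70% of its speed; a pose out of reach is approached as far as the arm can. A call with a number of a shift or a turn outside -1 to 1 is refused whole. A call with a gripper value outside its range is refused whole. The fingers move at their own pace and stop on an object; "newtons" is the grip in N (left out, the last holds). Time passes only in rows, so rows that do not move let the fingers close. It gives the time, the measured TCP pose, the force and the opening at its end, in the units of the state.
- get_state(): the state, without advancing time (a new reading comes with each control period).
- snapshot(name): name is "side" or "top"; returns the picture (480x640x3 uint8, blue, green, red); there is no depth.
- camera_params(name): a dict with "fx", "fy", "cx", "cy" (pixels), "dist" ([k1, k2, p1, p2, k3] as OpenCV has them; the pictures are not rectified), "origin" and "rotation" of the camera in the world. Camera axes: x right, y up, looking along -z (the intrinsics and any distortion apply to the point x, -y, -z); pixel columns grow to the right and rows downward; lengths in m; the calibration is good to about 2 mm. A picture is of the moment at which its call begins. camera_params takes no time and is no camera call.
- hand_in(): hands the job in, once; it reports no verdict.
The state is a dict: "time_s": time; "joints": joint angles; "joint_vel": joint speeds; "joint_torque": joint torques, N m; "tool_pos": TCP position; "eef_rot": TCP orientation; "ft_force": force on the tool from outside, world axes, zero at the start; "moment": the same for the moment, N m; "finger_gap": finger opening in m.
Only numpy, scipy, OpenCV 4.12 (cv2) and the standard library are available. Lean on these libraries where they do the work, as an engineer would, in place of code of your own. Each camera call takes 0.05 s, during which the arm holds its last target. There are 200 camera calls.

## Working session

There is one attempt and no reset: what is moved stays moved. The work goes in short steps, Python scripts to look and compute and a tool call to move; the robot and the scene stay as the last step left them, time stands still between calls to the robot, and variables do not carry over. Pictures are saved under pics/ and viewed, about 12 in all and at most 16, crops included, and the job is handed in when it is done.

Besides the shell and the picture viewer there is one more tool, called after "Emit:" in YAML: its name, and indented under it one key for each argument. servo_tool: Moves the arm, as the interface text tells. Its arguments: {"type":"object","properties":{"deltas":{"type":"array"},"newtons":{"type":"number"}},"required":["deltas"]}

```bash
ls; mkdir -p pics
python3 - <<'E'
from station import *
import cv2
print(get_state())
for n in("side","top"):
    print(n,camera_params(n)); cv2.imwrite(f"pics/{n}0.png",snapshot(n))
E
```

```text
pics
{'time_s': 0.0, 'joints': array([ 1.51757564e+00,  3.85558367e-01,  6.63184064e-03, -5.09540332e-04,
       -1.19402249e+00, -2.58605511e-01]), 'joint_vel': array([-0.00117193, -0.00054315,  0.00096574,  0.0007045 ,  0.00089686,
        0.00035969]), 'joint_torque': array([ 7.90167360e-04, -3.90666676e+01,  1.87411934e+01,  4.22006786e+00,
        1.11189019e-02, -1.84696560e-04]), 'tool_pos': array([0.19164646, 0.59467376, 0.40365887]), 'eef_rot': array([ 1.09495083e-03,  9.87854956e-01, -1.55374940e-01, -1.25212685e-04]), 'ft_force': array([ 0.78115859, -0.26491701, -0.22937331]), 'moment': array([-0.01557174,  0.02321765,  0.00061945]), 'finger_gap': 0.08698532402177539}
side {'fx': 440.59781113082266, 'fy': 440.59781113082266, 'cx': 318.47185277921585, 'cy': 243.77608670434384, 'dist': array([-0.03014521,  0.        ,  0.        ,  0.        ,  0.        ]), 'origin': array([ 0.10010766, -0.58641192,  0.70040039]), 'rotation': array([ 0.8649919 ,  0.39457714, -0.12040908, -0.28565633])}
top {'fx': 623.0892448768545, 'fy': 623.0892448768545, 'cx': 317.5607827390953, 'cy': 245.48252800729335, 'dist': array([-0.00241849,  0.        ,  0.        ,  0.        ,  0.        ]), 'origin': array([ 0.40631699, -0.01914037,  1.36516291]), 'rotation': array([ 0.71386889,  0.04394734, -0.03029942, -0.69824192])}
```

View pics/side0.png

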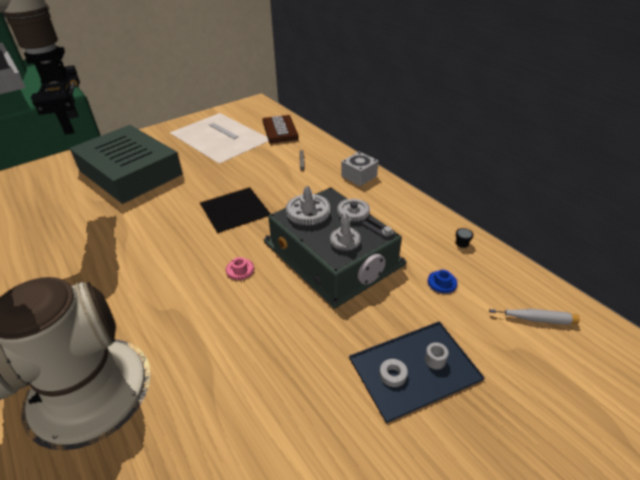

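View pics/top0.png

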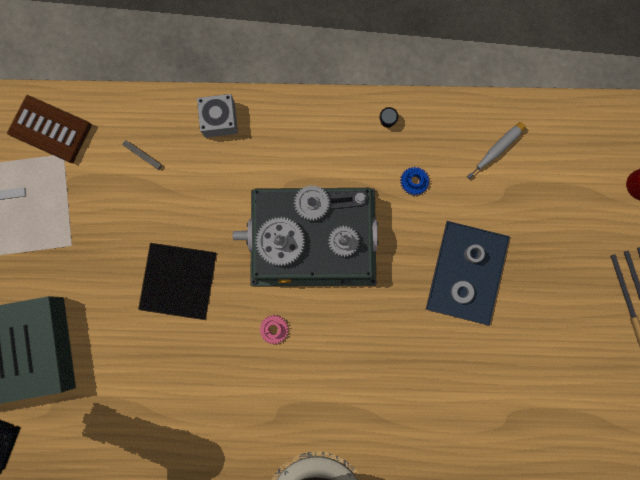

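The side view shows the tall sleeve at (437,355) and the low collar at (394,373). In the top view these are (475,253) and (463,292). The top view also has the large gear at (281,241), the small gear at (344,240), and the mat at (178,281). Lookalikes are the pink gear (274,330), the blue gear (415,181) and the fixed idler (312,203). The steel gears on the shafts are the right ones. Next is a close crop.

```bash
cat > h.py <<'E'
from station import *
import cv2, numpy as np
from scipy.spatial.transform import Rotation as R
P={n:camera_params(n) for n in("side","top")}
def _k(p): return np.array([[p["fx"],0,p["cx"]],[0,p["fy"],p["cy"]],[0,0,1]])
def rot(p): return R.from_quat(np.roll(p["rotation"],-1)).as_matrix()@np.diag([1,-1,-1])
def ray(n,u,v):
    p=P[n]; x=cv2.undistortPoints(np.array([[[u,v]]],float),_k(p),p["dist"])[0,0]
    return p["origin"],rot(p)@np.array([x[0],x[1],1])
def plane(n,u,v,z):
    o,d=ray(n,u,v); return o+d*(z-o[2])/d[2]
def proj(n,X):
    p=P[n]; r=rot(p).T
    return cv2.projectPoints(np.atleast_2d(np.array(X,float)),cv2.Rodrigues(r)[0],-r@p["origin"],_k(p),p["dist"])[0][:,0]
def tri(a,b):
    (o1,d1),(o2,d2)=ray("side",*a),ray("top",*b)
    s=np.linalg.lstsq(np.c_[d1,-d2],o2-o1,rcond=None)[0]
    A,B=o1+d1*s[0],o2+d2*s[1]; return (A+B)/2,np.linalg.norm(A-B)
def crop(img,u,v,w,h,s,f):
    cv2.imwrite(f,cv2.resize(img[v:v+h,u:u+w],None,fx=s,fy=s,interpolation=cv2.INTER_CUBIC))
E
python3 - <<'E'
from h import *
t=np.mean([snapshot("top").astype(float) for _ in range(6)],0).astype(np.uint8)
s=np.mean([snapshot("side").astype(float) for _ in range(6)],0).astype(np.uint8)
cv2.imwrite("pics/t1.png",t);cv2.imwrite("pics/s1.png",s)
crop(t,240,205,132,76,6,"pics/c1.png")
crop(s,275,180,110,76,7,"pics/c2.png")
E
```

```text
(no output)
```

View pics/c1.png

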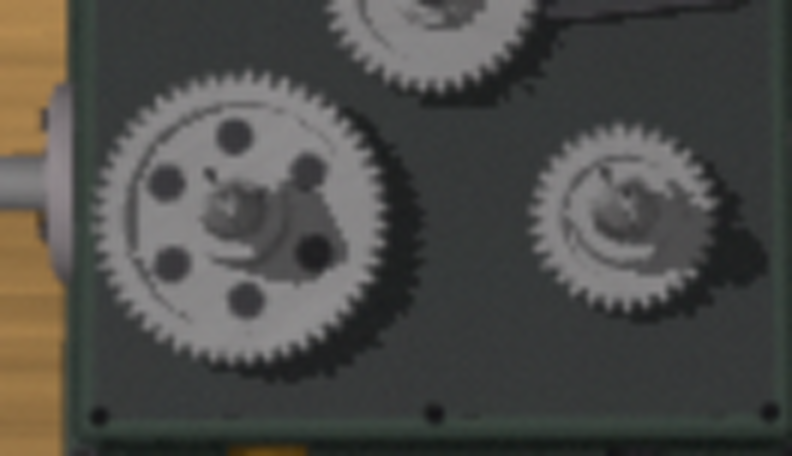

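View pics/c2.png

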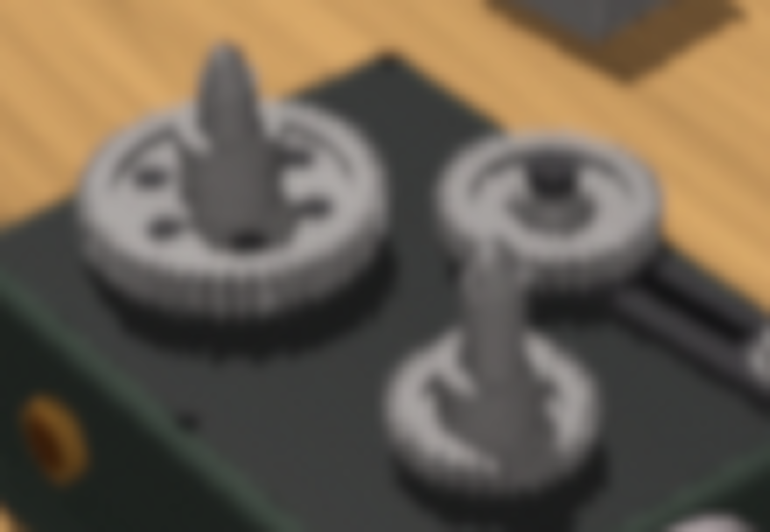

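The top crop shows the large gear's hub line at crop (210,174), i.e. px (275,234), and the small one's at (605,173), i.e. (340.8,233.8). In the side crop, the shaft tips are at (228,45) and (495,240).

Run:
```python
from h import *
t=cv2.imread("pics/t1.png"); s=cv2.imread("pics/s1.png")
def blob(img,u,v,w,h,th):
    c=cv2.resize(img[v:v+h,u:u+w],None,fx=4,fy=4,interpolation=cv2.INTER_CUBIC)
    hs=cv2.cvtColor(c,cv2.COLOR_BGR2HSV); m=((hs[...,2]>th)&(hs[...,1]<60)).astype(np.uint8)
    out=[]
    for k in cv2.findContours(m,0,2)[0]:
        if cv2.contourArea(k)>1500:
            (x,y),r=cv2.minEnclosingCircle(k); b=cv2.boundingRect(k)
            f=lambda x,y:((x+.5)/4-.5+u,(y+.5)/4-.5+v)
            out.append((*f(x,y),r/4,f(b[0]+b[2]/2,b[1]+b[3]/2)[0],f(b[0]+b[2]/2,b[1]+b[3]/2)[1],b[2]/4,b[3]/4))
    return out
for nm,box,z in(("L",(252,212,56,56),.109),("S",(326,222,36,40),.103),("sp",(440,235,60,75),.03)):
    for b in blob(t,*box,100):
        print(nm,np.round(b,1),"plane",plane("top",b[0],b[1],z).round(4), plane("top",b[3],b[4],z).round(4))
for b in blob(s,375,335,80,60,100): print("side sp",np.round(b,1))
f=lambda c,u,v,k:((c[0]+.5)/k-.5+u,(c[1]+.5)/k-.5+v)
for a,b in(((228,42),(234,207)),((495,240),(629,207))):
    print("tip",tri(f(a,275,180,7),f(b,240,205,6)), plane("top",*f(b,240,205,6),.161))
for m,z in(((210,174),.133),((605,173),.119)): print("mark",plane("top",*f(m,240,205,6),z))
crop(t,425,215,90,115,5,"pics/c3.png"); a=cv2.imread("pics/c3.png")
b=cv2.resize(s[320:420,345:490],None,fx=4,fy=4,interpolation=2)
o=np.zeros((575,800,3),np.uint8); o[:575,:450]=a; o[:400,450:800]=b[:,:350]; cv2.imwrite("pics/c4.png",o)
mk=(cv2.cvtColor(t,cv2.COLOR_BGR2GRAY)<25).astype(np.uint8); mk[:, 230:]=0; mk[:235]=0;mk[330:]=0
mm=cv2.moments(mk,True); print("mat",plane("top",mm["m10"]/mm["m00"],mm["m01"]/mm["m00"],.004))
```

```text
L [279.4 240.8  24.3 279.5 240.8  48.2  48.2] plane [0.5465 0.0844 0.109 ] [0.5465 0.0842 0.109 ]
S [343.2 240.6  15.3 343.4 240.9  30.   30.5] plane [ 0.5503 -0.0452  0.103 ] [ 0.5497 -0.0456  0.103 ]
sp [462.5 291.5  11.1 462.6 291.8  22.   21.8] plane [ 0.4549 -0.3025  0.03  ] [ 0.4543 -0.3029  0.03  ]
sp [475.1 252.8   8.9 475.1 253.   17.5  17.2] plane [ 0.5383 -0.3297  0.03  ] [ 0.5378 -0.3297  0.03  ]
side sp [393.3 370.1  14.2 393.4 370.8  28.   25.2]
side sp [437.  350.8  11.3 437.1 351.5  22.   19.2]
tip (array([0.5441307 , 0.08098979, 0.16571298]), np.float64(0.0016660149445157937)) [0.54395629 0.0818178  0.161     ]
tip (array([ 0.54711078, -0.04686569,  0.16489443]), np.float64(0.0022225595290134995)) [ 0.54664543 -0.04631751  0.161     ]
mark [0.55803241 0.09248356 0.133     ]
mark [ 0.56285895 -0.03900203  0.119     ]
mat [0.45800035 0.33711046 0.004     ]
```

View pics/c4.png

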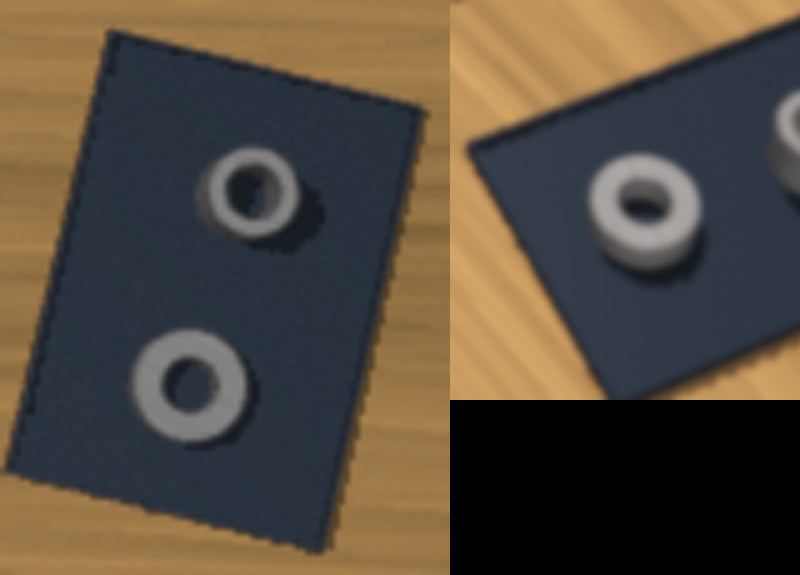

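The crop shows the low collar at top px (462.6,291.8), side px (393.4,370.6). The tall sleeve is at (475.6,252.8) and about (437,350).

```bash
cat >> h.py <<'E'
def yaw(q):
    m=R.from_quat(np.roll(q,-1)).as_matrix(); return np.degrees(np.arctan2(m[1,0],m[0,0]))
def plan(*wps,g=0,start=None):
    """wps: (x,y,ztip,yaw_deg[,step]); prints servo rows from the measured pose"""
    s=get_state(); M=R.from_quat(np.roll(s["eef_rot"],-1)); p=s["tool_pos"].copy()
    for w in wps:
        tgt=np.array([w[0],w[1],w[2]+.182]); T=R.from_euler("z",w[3],degrees=True)*R.from_euler("x",np.pi)
        st=w[4] if len(w)>4 else .04
        rv=(M.inv()*T).as_rotvec(); n=int(max(np.ceil(np.linalg.norm(tgt-p)/st),np.ceil(np.linalg.norm(np.degrees(rv))/7.1),1))
        d=(tgt-p)/n
        for i in range(n):
            a=M.inv().apply(d)/.1; print([round(float(v),3) for v in (*a,*(rv/n/np.pi))]+[g]); M=M*R.from_rotvec(rv/n)
        p=tgt; M=T; print("--")
def st():
    s=get_state(); p=s["tool_pos"]; print("t",round(s["time_s"],2),"tip",(p-[0,0,.182]).round(4),"yaw",round(yaw(s["eef_rot"]),2),"F",s["ft_force"].round(1),"M",s["moment"].round(2),"gap",round(s["finger_gap"],4),"j6",s["joints"].round(2))
E
python3 - <<'E'
from h import *
print(tri((393.4,370.6),(462.6,291.8)),tri((437,350),(475.6,252.8)))
print(plane("top",462.6,291.8,.019),plane("top",475.6,252.8,.033))
plan((.5465,.0844,.18,0),(.5465,.0844,.112,0))
E
```

```text
(array([ 0.45462498, -0.30557372,  0.01708475]), np.float64(8.590263932009787e-05)) (array([ 0.53731715, -0.32915468,  0.03495194]), np.float64(0.0011207254521614855))
[ 0.45459008 -0.30519414  0.019     ] [ 0.53792863 -0.33000446  0.033     ]
[0.309, 0.236, 0.027, -0.0, 0.0, -0.006, 0]
[0.304, 0.242, 0.027, -0.0, 0.0, -0.006, 0]
[0.3, 0.247, 0.027, -0.0, 0.0, -0.006, 0]
[0.295, 0.253, 0.027, -0.0, 0.0, -0.006, 0]
[0.29, 0.259, 0.027, -0.0, 0.0, -0.006, 0]
[0.285, 0.265, 0.027, -0.0, 0.0, -0.006, 0]
[0.279, 0.27, 0.027, -0.0, 0.0, -0.006, 0]
[0.274, 0.275, 0.027, -0.0, 0.0, -0.006, 0]
[0.269, 0.281, 0.027, -0.0, 0.0, -0.006, 0]
[0.263, 0.286, 0.027, -0.0, 0.0, -0.006, 0]
[0.257, 0.291, 0.027, -0.0, 0.0, -0.006, 0]
[0.252, 0.296, 0.027, -0.0, 0.0, -0.006, 0]
[0.246, 0.301, 0.027, -0.0, 0.0, -0.006, 0]
[0.24, 0.306, 0.027, -0.0, 0.0, -0.006, 0]
[0.234, 0.31, 0.027, -0.0, 0.0, -0.006, 0]
[0.228, 0.315, 0.027, -0.0, 0.0, -0.006, 0]
--
[0.0, -0.0, 0.34, 0.0, 0.0, 0.0, 0]
[0.0, -0.0, 0.34, 0.0, 0.0, 0.0, 0]
--
```

Heights agree with the text: tips about 165, collar top 17 and sleeve top 35. Moving.

Emit:
servo_tool:
  deltas:
    - [0.309,0.236,0.027,0,0,-0.006,0]
    - [0.304,0.242,0.027,0,0,-0.006,0]
    - [0.3,0.247,0.027,0,0,-0.006,0]
    - [0.295,0.253,0.027,0,0,-0.006,0]
    - [0.29,0.259,0.027,0,0,-0.006,0]
    - [0.285,0.265,0.027,0,0,-0.006,0]
    - [0.279,0.27,0.027,0,0,-0.006,0]
    - [0.274,0.275,0.027,0,0,-0.006,0]
  newtons: 40

```text
time_s: 1.37
tool_pos: [0.3724, 0.3362, 0.3818]
eef_rot: [-0.003, 0.998, -0.07, 0.001]
ft_force: [1.1, 0.2, -0.3]
finger_gap: 0.0871
```

Emit:
servo_tool:
  deltas:
    - [0.269,0.281,0.027,0,0,-0.006,0]
    - [0.263,0.286,0.027,0,0,-0.006,0]
    - [0.257,0.291,0.027,0,0,-0.006,0]
    - [0.252,0.296,0.027,0,0,-0.006,0]
    - [0.246,0.301,0.027,0,0,-0.006,0]
    - [0.24,0.306,0.027,0,0,-0.006,0]
    - [0,0,0,0,0,0,0]
    - [0,0,0,0,0,0,0]

```text
time_s: 2.03
tool_pos: [0.5164, 0.1301, 0.366]
eef_rot: [-0.004, 1.0, -0.014, 0.003]
ft_force: [-0.8, 0.4, -1.2]
finger_gap: 0.0865
```

Run:
```python
from h import *
st()
plan((.5465,.0844,.18,0),(.5465,.0844,.112,0,.03))
```

```text
t 2.03 tip [0.5164 0.1301 0.184 ] yaw -1.6 F [-0.8  0.4 -1.2] M [-0.02  0.    0.05] gap 0.0865 j6 [ 0.55  0.26 -0.28 -0.   -1.02  0.99]
[0.157, 0.224, 0.019, -0.001, -0.001, -0.004, 0]
[0.154, 0.226, 0.02, -0.001, -0.001, -0.004, 0]
--
[0.0, -0.0, 0.227, 0.0, 0.0, 0.0, 0]
[0.0, -0.0, 0.227, 0.0, 0.0, 0.0, 0]
[0.0, -0.0, 0.227, 0.0, 0.0, 0.0, 0]
--
```

Emit:
servo_tool:
  deltas:
    - [0.157,0.224,0.02,-0.001,-0.001,-0.004,0]
    - [0.154,0.226,0.02,-0.001,-0.001,-0.004,0]
    - [0,0,0,0,0,0,0]
    - [0,0,0.22,0,0,0,0]

```text
time_s: 2.37
tool_pos: [0.5485, 0.0849, 0.3443]
eef_rot: [-0.003, 1.0, 0.001, 0.006]
ft_force: [-0.5, 0.1, 0.7]
finger_gap: 0.0871
```

Run:
```python
from h import *
st()
plan((.5465,.0844,.112,0,.02))
```

```text
t 2.37 tip [0.5485 0.0849 0.1623] yaw 0.08 F [-0.5  0.1  0.7] M [ 0.   -0.04  0.01] gap 0.0871 j6 [ 0.45  0.32 -0.26  0.   -0.98  1.13]
[-0.008, 0.003, 0.168, -0.001, -0.001, 0.0, 0]
[-0.008, 0.002, 0.168, -0.001, -0.001, 0.0, 0]
[-0.007, 0.002, 0.168, -0.001, -0.001, 0.0, 0]
--
```

Emit:
servo_tool:
  deltas:
    - [-0.008,0.003,0.168,-0.001,-0.001,0,0]
    - [-0.008,0.002,0.168,-0.001,-0.001,0,0]
    - [-0.007,0.002,0.168,-0.001,-0.001,0,0]
    - [0,0,0,0,0,0,0]
    - [0,0,0,0,0,0,0]

```text
time_s: 2.78
tool_pos: [0.5449, 0.0893, 0.2924]
eef_rot: [0.002, 1.0, 0.003, 0.002]
ft_force: [0.1, -0.4, 0.2]
finger_gap: 0.0871
```

Run:
```python
from h import *
st()
plan((.5465,.0844,.112,0,.02))
```

```text
t 2.78 tip [0.5449 0.0893 0.1104] yaw 0.37 F [ 0.1 -0.4  0.2] M [-0.06  0.   -0.01] gap 0.0871 j6 [ 0.46  0.37 -0.33  0.01 -0.87  1.12]
[0.016, 0.049, -0.016, 0.001, -0.001, 0.002, 0]
--
```

Emit:
servo_tool:
  deltas:
    - [0.016,0.049,-0.016,0.001,-0.001,0.002,0]

```text
time_s: 2.87
tool_pos: [0.5459, 0.0856, 0.2939]
eef_rot: [0.0, 1.0, 0.001, -0.0]
ft_force: [0.3, -1.2, 0.1]
finger_gap: 0.0869
```

Run:
```python
from h import *
st()
snapshot("top");st()
snapshot("top");st()
plan((.5465,.0844,.112,0,.02))
```

```text
t 2.87 tip [0.5459 0.0856 0.1119] yaw 0.12 F [ 0.3 -1.2  0.1] M [-0.06  0.03 -0.  ] gap 0.0869 j6 [ 0.45  0.37 -0.32  0.   -0.88  1.12]
t 2.92 tip [0.5464 0.0848 0.1126] yaw 0.05 F [-0.9 -0.6 -0. ] M [-0.13 -0.05 -0.03] gap 0.0866 j6 [ 0.45  0.37 -0.32  0.   -0.88  1.12]
t 2.97 tip [0.5465 0.0847 0.1126] yaw 0.03 F [-0.2  0.5  0.6] M [-0.07 -0.03 -0.03] gap 0.0868 j6 [ 0.45  0.37 -0.32  0.   -0.88  1.12]
[-0.0, 0.003, 0.006, 0.0, -0.0, 0.0, 0]
--
```

Emit:
servo_tool:
  deltas:
    - [0,0.003,0.006,0,0,0,120]
    - [0,0,0,0,0,0,170]
    - [0,0,0,0,0,0,200]
    - [0,0,0,0,0,0,200]
    - [0,0,0,0,0,0,200]
    - [0,0,0,0,0,0,200]
    - [0,0,0,0,0,0,200]

```text
time_s: 3.55
tool_pos: [0.5465, 0.0844, 0.2953]
eef_rot: [-0.001, 1.0, -0.0, 0.002]
ft_force: [1.4, 0.3, 0.3]
finger_gap: 0.0482
```

Run:
```python
from h import *
st()
```

```text
t 3.55 tip [0.5465 0.0844 0.1133] yaw -0.02 F [1.4 0.3 0.3] M [-0.1  -0.02 -0.06] gap 0.0482 j6 [ 0.45  0.37 -0.32  0.   -0.88  1.12]
```

Emit:
servo_tool:
  deltas:
    - [0,0,0,0,0,0,200]
    - [0,0,0,0,0,0,200]
    - [0,0,0,0,0,0,200]
    - [0,0,0,0,0,0,200]
    - [0,0,0,0,0,0,200]

```text
time_s: 3.97
tool_pos: [0.5467, 0.0847, 0.2955]
eef_rot: [-0.001, 1.0, -0.0, 0.002]
ft_force: [-0.4, 0.9, 0.4]
finger_gap: 0.0331
```

Run:
```python
from h import *
st()
```

```text
t 3.97 tip [0.5467 0.0847 0.1135] yaw -0.02 F [-0.4  0.9  0.4] M [0.01 0.02 0.04] gap 0.0331 j6 [ 0.45  0.37 -0.32 -0.   -0.88  1.12]
```

Run:
```python
from h import *
plan((.5467,.0847,.205,0,.023),(.46,.337,.10,0,.038),(.46,.337,.0255,0,.025),g=200)
```

```text
[0.001, -0.0, -0.229, -0.0, -0.0, -0.0, 200]
[0.001, -0.0, -0.229, -0.0, -0.0, -0.0, 200]
[0.001, -0.0, -0.229, -0.0, -0.0, -0.0, 200]
[0.0, -0.0, -0.229, -0.0, -0.0, -0.0, 200]
--
[-0.108, -0.315, 0.131, 0.0, 0.0, 0.0, 200]
[-0.108, -0.315, 0.131, 0.0, 0.0, 0.0, 200]
[-0.108, -0.315, 0.131, 0.0, 0.0, 0.0, 200]
[-0.108, -0.315, 0.131, 0.0, 0.0, 0.0, 200]
[-0.108, -0.315, 0.131, 0.0, 0.0, 0.0, 200]
[-0.108, -0.315, 0.131, 0.0, 0.0, 0.0, 200]
[-0.108, -0.315, 0.131, 0.0, 0.0, 0.0, 200]
[-0.108, -0.315, 0.131, 0.0, 0.0, 0.0, 200]
--
[0.0, -0.0, 0.248, 0.0, 0.0, 0.0, 200]
[0.0, -0.0, 0.248, 0.0, 0.0, 0.0, 200]
[0.0, -0.0, 0.248, 0.0, 0.0, 0.0, 200]
--
```

Emit:
servo_tool:
  deltas:
    - [0,0,-0.15,0,0,0,200]
    - [0,0,-0.23,0,0,0,200]
    - [0,0,-0.23,0,0,0,200]
    - [0,0,-0.23,0,0,0,200]
    - [0,0,-0.15,0,0,0,200]

```text
time_s: 4.38
tool_pos: [0.5459, 0.0852, 0.3854]
eef_rot: [-0.001, 1.0, -0.002, -0.005]
ft_force: [0.1, -0.1, -5.5]
finger_gap: 0.0332
```

Run:
```python
from h import *
st()
plan((.46,.337,.10,0,.038),g=200)
```

```text
t 4.38 tip [0.5459 0.0852 0.2034] yaw -0.22 F [ 0.1 -0.1 -5.5] M [-0.03 -0.25  0.03] gap 0.0332 j6 [ 0.45  0.28 -0.2  -0.01 -1.1   1.12]
[-0.107, -0.314, 0.131, -0.0, 0.0, -0.0, 200]
[-0.107, -0.314, 0.131, -0.0, 0.0, -0.0, 200]
[-0.107, -0.314, 0.131, -0.0, 0.0, -0.0, 200]
[-0.107, -0.314, 0.13, -0.0, 0.0, -0.0, 200]
[-0.107, -0.314, 0.13, -0.0, 0.0, -0.0, 200]
[-0.107, -0.314, 0.13, -0.0, 0.0, -0.0, 200]
[-0.107, -0.315, 0.13, -0.0, 0.0, -0.0, 200]
[-0.107, -0.315, 0.129, -0.0, 0.0, -0.0, 200]
--
```

Emit:
servo_tool:
  deltas:
    - [-0.107,-0.314,0.04,0,0,0,200]
    - [-0.107,-0.314,0.13,0,0,0,200]
    - [-0.107,-0.314,0.13,0,0,0,200]
    - [-0.107,-0.314,0.13,0,0,0,200]
    - [-0.107,-0.314,0.13,0,0,0,200]
    - [-0.107,-0.314,0.13,0,0,0,200]
    - [-0.107,-0.315,0.13,0,0,0,200]
    - [-0.05,-0.15,0.13,0,0,0,200]

```text
time_s: 5.05
tool_pos: [0.462, 0.3233, 0.2838]
eef_rot: [0.001, 1.0, -0.01, -0.009]
ft_force: [1.1, 0.2, -5.7]
finger_gap: 0.0326
```

Run:
```python
from h import *
cv2.imwrite("pics/s2.png",snapshot("side"));cv2.imwrite("pics/t2.png",snapshot("top"))
st()
plan((.46,.337,.0255,0,.03),g=200)
a=cv2.resize(cv2.imread("pics/t2.png")[205:281,240:372],None,fx=6,fy=6,interpolation=2)
s=cv2.resize(cv2.imread("pics/s2.png")[175:260,285:385],None,fx=6,fy=6,interpolation=2)[:,:,:]
o=np.zeros((600,800,3),np.uint8); 
o[:510,100:700]=s; cv2.imwrite("pics/c5.png",o); cv2.imwrite("pics/c6.png",a)
```

```text
t 5.15 tip [0.4613 0.3222 0.0993] yaw -1.12 F [-0.3 -1.  -6.2] M [-0.16 -0.07 -0.01] gap 0.0329 j6 [ 0.89  0.4  -0.3  -0.02 -0.89  0.67]
[0.0, -0.051, 0.246, 0.001, 0.003, -0.002, 200]
[-0.001, -0.05, 0.246, 0.001, 0.003, -0.002, 200]
[-0.003, -0.05, 0.246, 0.001, 0.003, -0.002, 200]
--
```

View pics/c6.png

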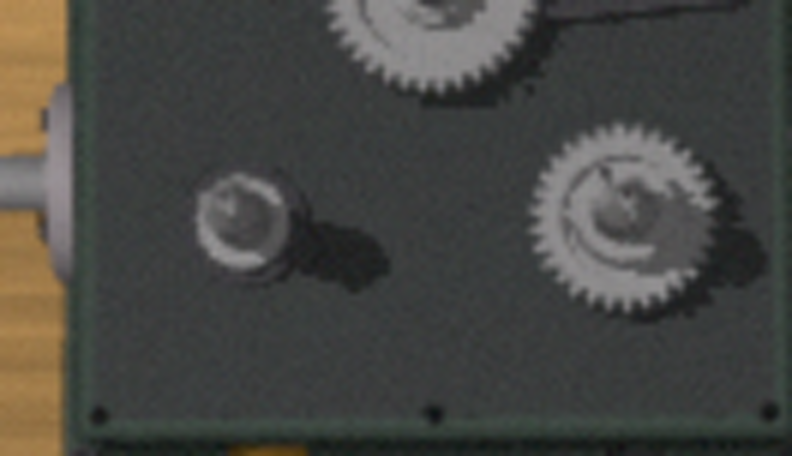

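The crop shows shaft_1 bare, with its shoulder ring at crop (243,222), and the small gear's line at (605,173). Its angle can't be told any better from here. I'll set the large gear down.

Emit:
servo_tool:
  deltas:
    - [0,-0.051,0.2,0.001,0.003,-0.002,200]
    - [0,-0.05,0.246,0.001,0.003,-0.002,200]
    - [0,-0.05,0.2,0.001,0.003,-0.002,200]

```text
time_s: 5.4
tool_pos: [0.4607, 0.3373, 0.2164]
eef_rot: [-0.002, 1.0, 0.0, 0.004]
ft_force: [0.3, -0.9, -6.1]
finger_gap: 0.0329
```

Run:
```python
from h import *
snapshot("top");snapshot("top")
st()
plan((.46,.337,.0255,0,.03),g=200)
```

```text
t 5.5 tip [0.4597 0.3362 0.0318] yaw 0.0 F [-0.8 -1.8 -6.1] M [-0.23  0.17 -0.01] gap 0.0332 j6 [ 0.92  0.5  -0.36  0.   -0.72  0.65]
[0.002, -0.008, 0.063, 0.001, -0.0, 0.0, 200]
--
```

Emit:
servo_tool:
  deltas:
    - [0.002,-0.008,0.063,0.001,0,0,200]
    - [0,0,0.02,0,0,0,200]

```text
time_s: 5.67
tool_pos: [0.4608, 0.3367, 0.2066]
eef_rot: [-0.0, 1.0, -0.0, 0.001]
ft_force: [-0.1, -0.2, -5.6]
finger_gap: 0.0331
```

Run:
```python
from h import *
snapshot("top");snapshot("top")
st()
```

```text
t 5.77 tip [0.461  0.3367 0.0251] yaw -0.02 F [-0.9  0.3 -5.4] M [-0.02 -0.04  0.02] gap 0.0329 j6 [ 0.91  0.51 -0.36  0.   -0.7   0.65]
```

Emit:
servo_tool:
  deltas:
    - [0,0,0.012,0,0,0,200]
    - [0,0,0.006,0,0,0,200]

```text
time_s: 5.93
tool_pos: [0.4615, 0.3363, 0.2068]
eef_rot: [-0.002, 1.0, -0.001, 0.002]
ft_force: [0.2, 0.3, -5.7]
finger_gap: 0.0329
```

Emit:
servo_tool:
  deltas:
    - [0,0,0,0,0,0,150]
    - [0,0,0,0,0,0,100]
    - [0,0,0,0,0,0,100]
    - [0,0,0,0,0,0,100]

```text
time_s: 6.27
tool_pos: [0.4633, 0.3375, 0.2116]
eef_rot: [-0.005, 1.0, 0.0, 0.006]
ft_force: [0.0, 0.7, 0.2]
finger_gap: 0.048
```

Run:
```python
from h import *
st()
plan((.461,.337,.08,0,.03),(.55,-.0454,.18,0),(.55,-.0454,.106,0),g=60)
```

```text
t 6.27 tip [0.4633 0.3375 0.0296] yaw -0.0 F [0.  0.7 0.2] M [0.   0.03 0.04] gap 0.048 j6 [ 0.91  0.5  -0.36  0.   -0.69  0.65]
[-0.009, -0.0, -0.252, -0.002, -0.002, 0.0, 60]
[-0.01, 0.001, -0.252, -0.002, -0.002, 0.0, 60]
--
[0.081, 0.348, -0.091, 0.0, 0.0, 0.0, 60]
[0.081, 0.348, -0.091, 0.0, 0.0, 0.0, 60]
[0.081, 0.348, -0.091, 0.0, 0.0, 0.0, 60]
[0.081, 0.348, -0.091, 0.0, 0.0, 0.0, 60]
[0.081, 0.348, -0.091, 0.0, 0.0, 0.0, 60]
[0.081, 0.348, -0.091, 0.0, 0.0, 0.0, 60]
[0.081, 0.348, -0.091, 0.0, 0.0, 0.0, 60]
[0.081, 0.348, -0.091, 0.0, 0.0, 0.0, 60]
[0.081, 0.348, -0.091, 0.0, 0.0, 0.0, 60]
[0.081, 0.348, -0.091, 0.0, 0.0, 0.0, 60]
[0.081, 0.348, -0.091, 0.0, 0.0, 0.0, 60]
--
[0.0, -0.0, 0.37, 0.0, 0.0, 0.0, 60]
[0.0, -0.0, 0.37, 0.0, 0.0, 0.0, 60]
--
```

Emit:
servo_tool:
  deltas:
    - [0,0,-0.2,0,0,0,100]
    - [0,0,-0.3,0,0,0,60]
    - [0.081,0.3,-0.25,0,0,0,60]
    - [0.081,0.348,-0.2,0,0,0,60]
    - [0.081,0.348,-0.2,0,0,0,60]
    - [0.081,0.348,-0.2,0,0,0,60]
    - [0.081,0.348,-0.2,0,0,0,60]
    - [0.081,0.348,-0.1,0,0,0,60]

```text
time_s: 6.93
tool_pos: [0.5118, 0.133, 0.386]
eef_rot: [-0.006, 1.0, 0.008, 0.012]
ft_force: [1.3, 1.0, 0.1]
finger_gap: 0.066
```

Run:
```python
from h import *
st()
plan((.55,-.0454,.185,0),(.55,-.0454,.106,0),g=60)
```

```text
t 6.93 tip [0.5118 0.133  0.204 ] yaw 0.89 F [1.3 1.  0.1] M [-0.05 -0.1  -0.03] gap 0.066 j6 [ 0.56  0.23 -0.26  0.   -1.05  1.02]
[0.07, 0.358, 0.035, -0.001, -0.002, 0.001, 60]
[0.071, 0.358, 0.036, -0.001, -0.002, 0.001, 60]
[0.073, 0.358, 0.036, -0.001, -0.002, 0.001, 60]
[0.074, 0.357, 0.037, -0.001, -0.002, 0.001, 60]
[0.075, 0.357, 0.037, -0.001, -0.002, 0.001, 60]
--
[0.0, -0.0, 0.395, 0.0, 0.0, 0.0, 60]
[0.0, -0.0, 0.395, 0.0, 0.0, 0.0, 60]
--
```

Emit:
servo_tool:
  deltas:
    - [0.07,0.358,0.02,-0.001,-0.002,0.001,60]
    - [0.071,0.358,0.036,-0.001,-0.002,0.001,60]
    - [0.073,0.358,0.036,-0.001,-0.002,0.001,60]
    - [0.074,0.357,0.037,-0.001,-0.002,0.001,60]
    - [0.075,0.3,0.037,-0.001,-0.002,0.001,60]

```text
time_s: 7.35
tool_pos: [0.5512, -0.0486, 0.38]
eef_rot: [-0.001, 1.0, 0.001, 0.007]
ft_force: [0.4, 1.0, -0.1]
finger_gap: 0.0662
```

Run:
```python
from h import *
snapshot("top");st()
plan((.55,-.0454,.106,0,.028),g=60)
```

```text
t 7.4 tip [ 0.5521 -0.0521  0.1971] yaw -0.09 F [ 1.3 -1.6 -0.4] M [-0.28 -0.27 -0.05] gap 0.0667 j6 [ 0.2   0.28 -0.21  0.   -1.06  1.37]
[-0.008, -0.017, 0.228, -0.0, -0.001, -0.0, 60]
[-0.008, -0.017, 0.228, -0.0, -0.001, -0.0, 60]
[-0.007, -0.017, 0.228, -0.0, -0.001, -0.0, 60]
[-0.006, -0.017, 0.228, -0.0, -0.001, -0.0, 60]
--
```

Emit:
servo_tool:
  deltas:
    - [-0.02,-0.06,0.1,0,-0.001,0,60]
    - [-0.005,-0.005,0.25,0,-0.001,0,60]
    - [-0.003,0,0.25,0,-0.001,0,60]
    - [0,0,0.2,0,0,0,60]

```text
time_s: 7.73
tool_pos: [0.5518, -0.0478, 0.3029]
eef_rot: [-0.001, 1.0, -0.004, 0.011]
ft_force: [-0.3, 0.4, -0.7]
finger_gap: 0.0666
```

Run:
```python
from h import *
snapshot("top");snapshot("top");st()
plan((.55,-.0454,.106,0,.028),g=60)
```

```text
t 7.83 tip [ 0.5508 -0.0477  0.1186] yaw -0.41 F [ 0.  -0.6  1.1] M [-0.09  0.11  0.02] gap 0.0665 j6 [ 0.21  0.36 -0.32  0.   -0.88  1.36]
[-0.01, -0.023, 0.126, -0.001, -0.004, -0.002, 60]
--
```

Emit:
servo_tool:
  deltas:
    - [-0.01,-0.023,0.126,-0.001,-0.004,-0.002,60]

```text
time_s: 7.92
tool_pos: [0.5512, -0.0447, 0.2905]
eef_rot: [0.001, 1.0, 0.001, 0.003]
ft_force: [0.9, -0.2, 0.8]
finger_gap: 0.0664
```

Run:
```python
from h import *
snapshot("top");snapshot("top");st()
plan((.55,-.0454,.106,0,.028),g=60)
```

```text
t 8.02 tip [ 0.5494 -0.0445  0.1047] yaw 0.0 F [-0.8  0.6 -1.5] M [-0.05  0.02  0.06] gap 0.0665 j6 [ 0.21  0.38 -0.33  0.   -0.86  1.36]
[0.006, 0.009, -0.013, 0.001, 0.001, 0.0, 60]
--
```

Good. Grip.

Emit:
servo_tool:
  deltas:
    - [0.006,0.009,-0.005,0.001,0.001,0,150]
    - [0,0,0,0,0,0,200]
    - [0,0,0,0,0,0,200]
    - [0,0,0,0,0,0,200]
    - [0,0,0,0,0,0,200]
    - [0,0,0,0,0,0,200]
    - [0,0,0,0,0,0,200]
    - [0,0,0,0,0,0,200]

```text
time_s: 8.68
tool_pos: [0.5511, -0.0443, 0.2914]
eef_rot: [-0.002, 1.0, 0.001, 0.004]
ft_force: [1.0, 0.8, -1.1]
finger_gap: 0.0331
```

Run:
```python
from h import *
st()
```

```text
t 8.68 tip [ 0.5511 -0.0443  0.1094] yaw 0.11 F [ 1.   0.8 -1.1] M [ 0.03 -0.09 -0.02] gap 0.0331 j6 [ 0.21  0.37 -0.33 -0.   -0.86  1.36]
```

Run:
```python
from h import *
t=cv2.imread("pics/t1.png")
for nm,(u,v),c,z in(("L",(275,234),(.5465,.0843),.133),("S",(340.8,233.8),(.550,-.0454),.119)):
    u0,v0=int(u)-3,int(v)-3
    g=255-cv2.cvtColor(t[v0:v0+8,u0:u0+8],cv2.COLOR_BGR2GRAY).astype(float); print(g.astype(int))
    w=np.clip(g-np.percentile(g,75),0,None); yy,xx=np.mgrid[:8,:8]
    m=(u0+(w*xx).sum()/w.sum(),v0+(w*yy).sum()/w.sum()); X=plane("top",*m,z)
    print(nm,np.round(m,2),X.round(4),np.degrees(np.arctan2(X[1]-c[1],X[0]-c[0])).round(1))
plan((.5511,-.0443,.195,0,.023),(.5472,.0852,.195,8,.035),g=200)
```

```text
[[121 122 120 119 120 123 123 123]
 [122 120 125 124 121 120 119 118]
 [120 125 177 168 125 117 118 121]
 [120 124 164 188 129 122 128 135]
 [121 121 126 158 148 144 155 162]
 [119 119 121 132 151 164 173 185]
 [120 122 135 153 169 179 165 182]
 [122 125 139 152 151 160 151 169]]
L [276.91 235.64] [0.554  0.0877 0.133 ] 24.5
[[122 123 124 128 131 129 129 138]
 [121 125 140 151 167 164 159 159]
 [127 146 163 158 145 130 127 126]
 [167 154 138 186 172 129 124 124]
 [156 132 128 166 170 130 126 134]
 [129 124 125 132 161 140 148 163]
 [122 122 124 133 146 157 173 191]
 [123 123 127 136 143 152 157 191]]
S [341.92 234.43] [ 0.5609 -0.0421  0.119 ] 17.1
[0.002, -0.001, -0.214, -0.0, -0.001, 0.0, 200]
[0.001, -0.001, -0.214, -0.0, -0.001, 0.0, 200]
[0.001, -0.0, -0.214, -0.0, -0.001, 0.0, 200]
[0.0, -0.0, -0.214, -0.0, -0.001, 0.0, 200]
--
[-0.01, -0.324, -0.0, 0.0, 0.0, -0.011, 200]
[0.002, -0.324, -0.0, 0.0, 0.0, -0.011, 200]
[0.013, -0.324, -0.0, 0.0, 0.0, -0.011, 200]
[0.024, -0.323, -0.0, 0.0, 0.0, -0.011, 200]
--
```

Emit:
servo_tool:
  deltas:
    - [0,0,-0.15,0,0,0,200]
    - [0,0,-0.22,0,0,0,200]
    - [0,0,-0.22,0,0,0,200]
    - [0,0,-0.22,0,0,0,200]
    - [0,0,-0.1,0,0,0,200]

```text
time_s: 9.1
tool_pos: [0.551, -0.0445, 0.3794]
eef_rot: [-0.002, 1.0, 0.0, 0.002]
ft_force: [1.2, 0.2, -1.9]
finger_gap: 0.0327
```

Run:
```python
from h import *
snapshot("top");st()
plan((.5472,.0852,.195,8,.033),g=200)
```

```text
t 9.15 tip [ 0.5512 -0.0445  0.1985] yaw 0.02 F [ 0.6 -1.  -1.3] M [-0.01 -0.15 -0.02] gap 0.0326 j6 [ 0.21  0.28 -0.21 -0.   -1.08  1.36]
[-0.01, -0.324, 0.01, -0.0, -0.0, -0.011, 200]
[0.001, -0.324, 0.01, -0.0, -0.0, -0.011, 200]
[0.013, -0.324, 0.009, -0.0, -0.0, -0.011, 200]
[0.024, -0.323, 0.009, -0.0, -0.0, -0.011, 200]
--
```

Emit:
servo_tool:
  deltas:
    - [-0.01,-0.324,0,0,0,-0.011,200]
    - [0.001,-0.324,0,0,0,-0.011,200]
    - [0.013,-0.324,0,0,0,-0.011,200]
    - [0.02,-0.2,0,0,0,-0.011,200]
    - [0,-0.07,0,0,0,0,200]

```text
time_s: 9.57
tool_pos: [0.5455, 0.0812, 0.3772]
eef_rot: [-0.002, 0.998, 0.068, 0.0]
ft_force: [0.3, -0.2, -2.9]
finger_gap: 0.0328
```

Run:
```python
from h import *
snapshot("top");st()
plan((.5472,.0852,.180,8,.033),g=200)
```

```text
t 9.62 tip [0.5453 0.0814 0.1949] yaw 7.75 F [-0.3  0.5 -3.4] M [-0.02  0.04 -0.04] gap 0.0323 j6 [ 0.44  0.28 -0.21 -0.01 -1.07  1.27]
[0.024, -0.035, 0.149, -0.001, 0.0, -0.001, 200]
--
```

Emit:
servo_tool:
  deltas:
    - [0.024,-0.035,0.1,-0.001,0,-0.001,200]
    - [0,0,0.05,0,0,0,200]

```text
time_s: 9.78
tool_pos: [0.5469, 0.0856, 0.3604]
eef_rot: [-0.001, 0.998, 0.069, -0.001]
ft_force: [-0.8, 0.0, -2.6]
finger_gap: 0.0325
```

Run:
```python
from h import *
cv2.imwrite("pics/s3.png",snapshot("side"));st()
plan((.5472,.0852,.168,8,.01),g=200)
s=cv2.imread("pics/s3.png");crop(s,265,140,110,100,5,"pics/c7.png")
```

```text
t 9.83 tip [0.5467 0.0851 0.1777] yaw 7.91 F [-0.1  0.1 -3.7] M [-0.07  0.11  0.02] gap 0.0326 j6 [ 0.45  0.3  -0.24 -0.   -1.04  1.26]
[0.006, -0.001, 0.097, -0.0, 0.001, -0.001, 200]
--
```

View pics/c7.png

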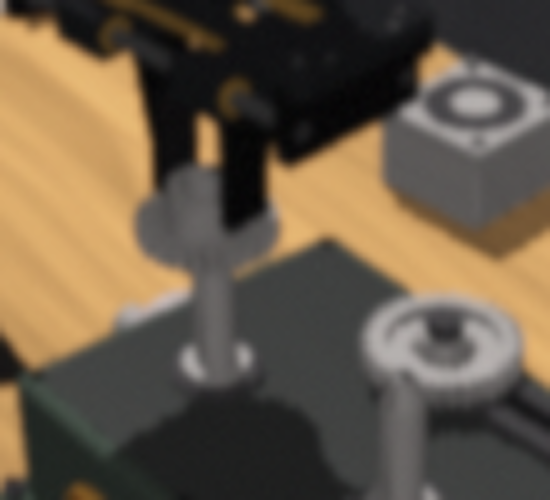

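The crop shows the small gear, hub up, held level right above shaft_1 at crop (210,250). Lowering.

Emit:
servo_tool:
  deltas:
    - [0.006,0,0.07,0,0.001,-0.001,200]
    - [0,0,0.05,0,0,0,200]

```text
time_s: 10.0
tool_pos: [0.548, 0.0841, 0.347]
eef_rot: [-0.001, 0.998, 0.07, 0.002]
ft_force: [-1.8, 5.6, 7.2]
finger_gap: 0.0328
```

Run:
```python
from h import *
snapshot("side");st()
```

```text
t 10.05 tip [0.5481 0.0843 0.1646] yaw 7.97 F [ 2.5  2.8 -4.9] M [ 0.83 -0.66  0.  ] gap 0.0328 j6 [ 0.44  0.32 -0.25 -0.   -1.    1.27]
```

Emit:
servo_tool:
  deltas:
    - [0,0,0.05,0,0,0,200]
    - [0,0,0.04,0,0,0,200]

```text
time_s: 10.22
tool_pos: [0.5485, 0.0842, 0.3375]
eef_rot: [-0.002, 0.998, 0.069, 0.003]
ft_force: [-0.4, 2.6, -0.8]
finger_gap: 0.0325
```

Run:
```python
from h import *
snapshot("side");st()
```

```text
t 10.27 tip [0.5484 0.0842 0.1548] yaw 7.88 F [ 0.6  2.8 -3.8] M [ 1.05 -0.29 -0.03] gap 0.0325 j6 [ 0.44  0.33 -0.26 -0.   -0.98  1.27]
```

Emit:
servo_tool:
  deltas:
    - [0,-0.005,0.1,0,0,0,200]
    - [0,0,0.12,0,0,0,200]
    - [0,0,0.12,0,0,0,200]

```text
time_s: 10.52
tool_pos: [0.5485, 0.0843, 0.3039]
eef_rot: [-0.002, 0.998, 0.069, 0.003]
ft_force: [-0.7, 3.0, -0.5]
finger_gap: 0.0328
```

Run:
```python
from h import *
snapshot("side");st()
```

```text
t 10.57 tip [0.5481 0.0843 0.1193] yaw 7.82 F [ 3.6  2.9 -5.2] M [ 1.01 -0.86 -0.  ] gap 0.033 j6 [ 0.44  0.36 -0.31 -0.   -0.89  1.26]
```

Emit:
servo_tool:
  deltas:
    - [0,-0.004,0.07,0,0,0,200]
    - [0,0,0.05,0,0,0,200]

```text
time_s: 10.73
tool_pos: [0.5484, 0.0846, 0.291]
eef_rot: [-0.001, 0.998, 0.069, 0.002]
ft_force: [-14.1, 6.0, 31.1]
finger_gap: 0.0329
```

Run:
```python
from h import *
snapshot("side");st()
```

```text
t 10.78 tip [0.5483 0.0847 0.1093] yaw 7.91 F [-3.5  2.2  5.3] M [0.49 1.36 0.04] gap 0.0327 j6 [ 0.45  0.38 -0.32 -0.   -0.87  1.26]
```

Emit:
servo_tool:
  deltas:
    - [0,0,0,0,0,0,100]
    - [0,0,0,0,0,0,60]
    - [0,0,0,0,0,0,60]
    - [0,0,0,0,0,0,60]
    - [0,0,0,0,0,0,60]

```text
time_s: 11.2
tool_pos: [0.5486, 0.0835, 0.2933]
eef_rot: [0.0, 0.998, 0.069, 0.002]
ft_force: [-0.8, -0.3, 0.0]
finger_gap: 0.0584
```

Run:
```python
from h import *
st()
plan((.5483,.0847,.19,0,.028),(.461,.3367,.1,0,.036),(.461,.3367,.0251,0,.025),g=60)
```

```text
t 11.2 tip [0.5486 0.0835 0.1113] yaw 7.96 F [-0.8 -0.3  0. ] M [-0.02  0.04 -0.04] gap 0.0584 j6 [ 0.44  0.37 -0.32  0.   -0.87  1.26]
[0.001, -0.004, -0.262, 0.0, -0.001, 0.015, 60]
[0.0, -0.004, -0.262, 0.0, -0.001, 0.015, 60]
[-0.0, -0.004, -0.262, 0.0, -0.001, 0.015, 60]
--
[-0.109, -0.315, 0.112, 0.0, 0.0, 0.0, 60]
[-0.109, -0.315, 0.112, 0.0, 0.0, 0.0, 60]
[-0.109, -0.315, 0.112, 0.0, 0.0, 0.0, 60]
[-0.109, -0.315, 0.112, 0.0, 0.0, 0.0, 60]
[-0.109, -0.315, 0.112, 0.0, 0.0, 0.0, 60]
[-0.109, -0.315, 0.112, 0.0, 0.0, 0.0, 60]
[-0.109, -0.315, 0.112, 0.0, 0.0, 0.0, 60]
[-0.109, -0.315, 0.112, 0.0, 0.0, 0.0, 60]
--
[0.0, -0.0, 0.25, 0.0, 0.0, 0.0, 60]
[0.0, -0.0, 0.25, 0.0, 0.0, 0.0, 60]
[0.0, -0.0, 0.25, 0.0, 0.0, 0.0, 60]
--
```

Emit:
servo_tool:
  deltas:
    - [0,0,-0.26,0,0,0.015,60]
    - [0,0,-0.28,0,0,0.015,60]
    - [0,0,-0.2,0,0,0.015,60]
    - [-0.109,-0.315,-0.05,0,0,0,60]
    - [-0.109,-0.315,0.1,0,0,0,60]
    - [-0.109,-0.315,0.112,0,0,0,60]
    - [-0.109,-0.315,0.112,0,0,0,60]
    - [-0.109,-0.315,0.112,0,0,0,60]

```text
time_s: 11.87
tool_pos: [0.4975, 0.2406, 0.3336]
eef_rot: [-0.001, 1.0, -0.012, 0.005]
ft_force: [0.2, -0.0, 0.3]
finger_gap: 0.0663
```

Emit:
servo_tool:
  deltas:
    - [-0.109,-0.315,0.112,0,0,0,60]
    - [-0.109,-0.3,0.112,0,0,0,60]
    - [-0.05,-0.1,0.1,0,0,0,60]
    - [0,0,0,0,0,0,60]

```text
time_s: 12.2
tool_pos: [0.4693, 0.3201, 0.2977]
eef_rot: [0.0, 1.0, -0.009, 0.005]
ft_force: [-0.4, -0.0, -1.0]
finger_gap: 0.0667
```

Run:
```python
from h import *
t=snapshot("top");cv2.imwrite("pics/t4.png",t);st()
plan((.461,.3367,.07,0,.025),(.461,.3367,.0251,0,.025),g=60)
```

```text
t 12.25 tip [0.4699 0.3196 0.1166] yaw -1.02 F [ 0.3  0.3 -0.2] M [-0.02 -0.03 -0.01] gap 0.0666 j6 [ 0.88  0.39 -0.29  0.01 -0.89  0.66]
[-0.032, -0.057, 0.155, -0.0, -0.001, -0.002, 60]
[-0.032, -0.057, 0.155, -0.0, -0.001, -0.002, 60]
[-0.031, -0.057, 0.155, -0.0, -0.001, -0.002, 60]
--
[0.0, -0.0, 0.224, 0.0, 0.0, 0.0, 60]
[0.0, -0.0, 0.224, 0.0, 0.0, 0.0, 60]
--
```

Emit:
servo_tool:
  deltas:
    - [-0.032,-0.057,0.1,0,-0.001,-0.002,60]
    - [-0.032,-0.057,0.155,0,-0.001,-0.002,60]
    - [-0.031,-0.057,0.155,0,-0.001,-0.002,60]

```text
time_s: 12.5
tool_pos: [0.463, 0.3355, 0.2602]
eef_rot: [-0.003, 1.0, -0.0, 0.004]
ft_force: [-0.6, 0.6, -0.8]
finger_gap: 0.0665
```

Run:
```python
from h import *
snapshot("top");snapshot("top");st()
plan((.461,.3367,.0255,0,.025),g=60)
```

```text
t 12.6 tip [0.4622 0.3351 0.0759] yaw -0.05 F [ 0.  -0.6 -0.2] M [-0.07  0.04  0.02] gap 0.0667 j6 [ 0.91  0.44 -0.32  0.   -0.81  0.66]
[-0.005, -0.005, 0.168, -0.0, -0.0, -0.0, 60]
[-0.004, -0.005, 0.168, -0.0, -0.0, -0.0, 60]
[-0.004, -0.005, 0.168, -0.0, -0.0, -0.0, 60]
--
```

Emit:
servo_tool:
  deltas:
    - [-0.005,-0.006,0.15,0,0,0,60]
    - [-0.004,-0.005,0.168,0,0,0,60]
    - [-0.004,-0.005,0.15,0,0,0,60]
    - [0,0,0.02,0,0,0,60]

```text
time_s: 12.93
tool_pos: [0.4642, 0.3344, 0.2116]
eef_rot: [-0.003, 1.0, -0.003, 0.004]
ft_force: [-0.4, -0.6, -0.9]
finger_gap: 0.0665
```

Run:
```python
from h import *
snapshot("top");snapshot("top");st()
plan((.461,.3367,.0255,0,.025),g=60)
```

```text
t 13.03 tip [0.4648 0.3351 0.0315] yaw -0.24 F [-0.3 -0.5  0.3] M [-0.03 -0.04  0.03] gap 0.0667 j6 [ 0.91  0.5  -0.36  0.01 -0.7   0.65]
[-0.038, -0.015, 0.059, -0.003, -0.004, -0.001, 60]
--
```

Emit:
servo_tool:
  deltas:
    - [-0.038,-0.015,0.065,-0.003,-0.004,-0.001,60]
    - [0,0,0.005,0,0,0,150]
    - [0,0,0.002,0,0,0,200]
    - [0,0,0,0,0,0,200]
    - [0,0,0,0,0,0,200]
    - [0,0,0,0,0,0,200]
    - [0,0,0,0,0,0,200]
    - [0,0,0,0,0,0,200]

```text
time_s: 13.7
tool_pos: [0.4623, 0.3368, 0.2112]
eef_rot: [-0.002, 1.0, -0.001, 0.002]
ft_force: [1.0, -0.6, -1.3]
finger_gap: 0.0329
```

Run:
```python
from h import *
st()
```

```text
t 13.7 tip [0.4623 0.3368 0.0292] yaw -0.06 F [ 1.  -0.6 -1.3] M [-0.14 -0.19 -0.01] gap 0.0329 j6 [ 0.91  0.5  -0.35  0.   -0.71  0.66]
```

Run:
```python
from h import *
plan((.4623,.3368,.12,0,.03),(.5508,-.0445,.208,-8,.037),g=200)
```

```text
[0.001, -0.001, -0.227, -0.0, -0.0, -0.0, 200]
[0.001, -0.001, -0.227, -0.0, -0.0, -0.0, 200]
[0.0, -0.0, -0.227, -0.0, -0.0, -0.0, 200]
[0.0, -0.0, -0.227, -0.0, -0.0, -0.0, 200]
--
[0.08, 0.347, -0.08, 0.0, -0.0, 0.004, 200]
[0.085, 0.346, -0.08, 0.0, -0.0, 0.004, 200]
[0.089, 0.344, -0.08, 0.0, -0.0, 0.004, 200]
[0.094, 0.343, -0.08, 0.0, -0.0, 0.004, 200]
[0.098, 0.342, -0.08, 0.0, -0.0, 0.004, 200]
[0.102, 0.341, -0.08, 0.0, -0.0, 0.004, 200]
[0.107, 0.34, -0.08, 0.0, -0.0, 0.004, 200]
[0.111, 0.338, -0.08, 0.0, -0.0, 0.004, 200]
[0.115, 0.337, -0.08, 0.0, -0.0, 0.004, 200]
[0.119, 0.335, -0.08, 0.0, -0.0, 0.004, 200]
[0.124, 0.334, -0.08, 0.0, -0.0, 0.004, 200]
--
```

Emit:
servo_tool:
  deltas:
    - [0,0,-0.15,0,0,0,200]
    - [0,0,-0.23,0,0,0,200]
    - [0,0,-0.3,0,0,0,200]
    - [0,0,-0.3,0,0,0,200]
    - [0.08,0.3,-0.3,0,0,0.004,200]
    - [0.085,0.346,-0.25,0,0,0.004,200]
    - [0.089,0.344,-0.2,0,0,0.004,200]
    - [0.094,0.343,-0.1,0,0,0.004,200]

```text
time_s: 14.37
tool_pos: [0.4904, 0.2028, 0.386]
eef_rot: [0.007, 1.0, -0.025, -0.011]
ft_force: [0.6, 1.5, -5.6]
finger_gap: 0.033
```

Run:
```python
from h import *
st()
plan((.5508,-.0445,.208,-8,.036),g=200)
```

```text
t 14.37 tip [0.4904 0.2028 0.204 ] yaw -2.82 F [ 0.6  1.5 -5.6] M [ 0.07 -0.37  0.01] gap 0.033 j6 [ 0.7   0.25 -0.24 -0.   -1.11  0.83]
[0.09, 0.305, -0.002, 0.001, 0.001, 0.004, 200]
[0.094, 0.304, -0.003, 0.001, 0.001, 0.004, 200]
[0.097, 0.303, -0.003, 0.001, 0.001, 0.004, 200]
[0.101, 0.302, -0.003, 0.001, 0.001, 0.004, 200]
[0.104, 0.301, -0.004, 0.001, 0.001, 0.004, 200]
[0.108, 0.3, -0.004, 0.001, 0.001, 0.004, 200]
[0.111, 0.298, -0.004, 0.001, 0.001, 0.004, 200]
[0.114, 0.297, -0.005, 0.001, 0.001, 0.004, 200]
--
```

Emit:
servo_tool:
  deltas:
    - [0.09,0.305,-0.02,0.001,0.001,0.004,200]
    - [0.094,0.304,-0.003,0.001,0.001,0.004,200]
    - [0.097,0.303,-0.003,0.001,0.001,0.004,200]
    - [0.101,0.302,-0.003,0.001,0.001,0.004,200]
    - [0.104,0.301,-0.004,0.001,0.001,0.004,200]
    - [0.108,0.3,-0.004,0.001,0.001,0.004,200]
    - [0.111,0.25,-0.004,0.001,0.001,0.004,200]
    - [0.08,0.15,-0.005,0,0,0.004,200]

```text
time_s: 15.03
tool_pos: [0.5432, -0.0395, 0.3817]
eef_rot: [-0.005, 0.997, -0.08, -0.009]
ft_force: [-0.5, 0.9, -6.2]
finger_gap: 0.0333
```

Run:
```python
from h import *
snapshot("side");st()
plan((.5508,-.0445,.195,-8,.036),g=200)
```

```text
t 15.08 tip [ 0.5438 -0.0411  0.1993] yaw -9.34 F [ 2.1 -0.9 -5.4] M [-0.22 -0.29 -0.02] gap 0.0331 j6 [ 0.22  0.27 -0.21 -0.02 -1.1   1.2 ]
[0.076, 0.022, 0.041, -0.002, 0.006, -0.007, 200]
--
```

Emit:
servo_tool:
  deltas:
    - [0.07,0.022,0.02,-0.002,0.006,-0.007,200]
    - [0.01,0,0.03,0,0,0,200]

```text
time_s: 15.25
tool_pos: [0.551, -0.0465, 0.3733]
eef_rot: [-0.001, 0.997, -0.072, -0.002]
ft_force: [0.1, 0.3, -4.9]
finger_gap: 0.0329
```

Run:
```python
from h import *
s=snapshot("side");st()
plan((.5508,-.0445,.182,-8,.012),g=200)
crop(s,300,160,110,100,5,"pics/c8.png")
```

```text
t 15.3 tip [ 0.5503 -0.046   0.1901] yaw -8.27 F [-1.2  0.  -6.4] M [-0.    0.19 -0.02] gap 0.033 j6 [ 0.21  0.29 -0.22 -0.   -1.07  1.22]
[0.003, -0.015, 0.081, -0.0, 0.002, -0.001, 200]
--
```

View pics/c8.png

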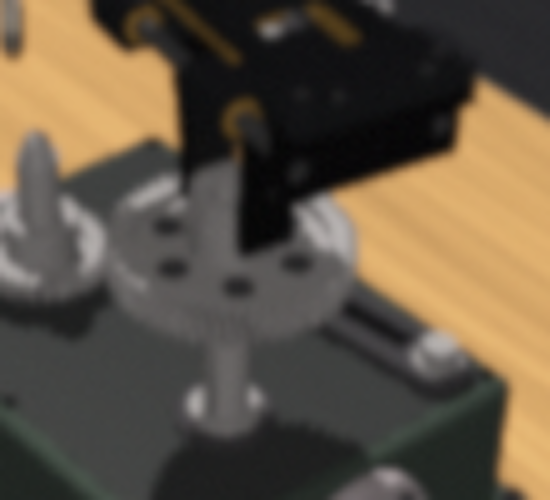

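The crop shows the small gear seated on shaft_1 at the left, and the large gear level above shaft_2 at crop (230,340). Lowering.

Emit:
servo_tool:
  deltas:
    - [0.003,-0.014,0.07,0,0.002,-0.001,200]
    - [0,0,0.05,0,0,0,200]

```text
time_s: 15.47
tool_pos: [0.5505, -0.0433, 0.3584]
eef_rot: [-0.001, 0.998, -0.07, -0.001]
ft_force: [-0.6, 0.4, -6.8]
finger_gap: 0.0332
```

Run:
```python
from h import *
snapshot("side");st()
```

```text
t 15.52 tip [ 0.5503 -0.0432  0.1755] yaw -8.0 F [ 0.7 -0.1 -6.9] M [-0.05 -0.16  0.01] gap 0.0331 j6 [ 0.21  0.3  -0.24 -0.   -1.03  1.22]
```

Emit:
servo_tool:
  deltas:
    - [0,0,0.06,0,0,0,200]
    - [0,0,0.05,0,0,0,200]

```text
time_s: 15.68
tool_pos: [0.5509, -0.0423, 0.3471]
eef_rot: [0.0, 0.998, -0.068, 0.0]
ft_force: [-0.2, -3.7, -4.3]
finger_gap: 0.033
```

Run:
```python
from h import *
snapshot("side");st()
```

```text
t 15.73 tip [ 0.5508 -0.0424  0.1643] yaw -7.81 F [ 2.8 -3.7 -6.8] M [-1.06 -0.9   0.06] gap 0.033 j6 [ 0.22  0.31 -0.26  0.   -1.    1.22]
```

Emit:
servo_tool:
  deltas:
    - [0,0.012,0.08,0,0,0,200]
    - [0,0.004,0.11,0,0,0,200]
    - [0,0,0.11,0,0,0,200]

```text
time_s: 15.98
tool_pos: [0.5507, -0.0432, 0.3164]
eef_rot: [-0.001, 0.998, -0.068, 0.002]
ft_force: [0.1, -1.2, -4.2]
finger_gap: 0.0331
```

Run:
```python
from h import *
snapshot("side");st()
```

```text
t 16.03 tip [ 0.5505 -0.0433  0.132 ] yaw -7.8 F [ 3.1 -1.7 -8.8] M [-0.58 -1.11  0.05] gap 0.0331 j6 [ 0.21  0.35 -0.3  -0.   -0.92  1.22]
```

Emit:
servo_tool:
  deltas:
    - [0,0.004,0.08,0,0,0,200]
    - [0,0,0.06,0,0,0,200]
    - [0,0,0.03,0,0,0,200]

```text
time_s: 16.28
tool_pos: [0.551, -0.0431, 0.2999]
eef_rot: [-0.0, 0.998, -0.067, 0.001]
ft_force: [-11.9, 3.4, 30.7]
finger_gap: 0.0333
```

Run:
```python
from h import *
snapshot("side");st()
```

```text
t 16.33 tip [ 0.5509 -0.0431  0.1181] yaw -7.67 F [-5.8  1.  11.1] M [ 0.16  1.97 -0.05] gap 0.0331 j6 [ 0.22  0.36 -0.32 -0.   -0.89  1.22]
```

Emit:
servo_tool:
  deltas:
    - [0,0,0,0,0,0,100]
    - [0,0,0,0,0,0,60]
    - [0,0,0,0,0,0,60]
    - [0,0,0,0,0,0,60]
    - [0,0,0,0,0,0,60]

```text
time_s: 16.75
tool_pos: [0.5524, -0.0424, 0.3048]
eef_rot: [-0.001, 0.998, -0.066, 0.006]
ft_force: [0.4, -0.4, -0.2]
finger_gap: 0.0583
```

Run:
```python
from h import *
st()
plan((.551,-.0431,.19,-4,.028),(.5376,-.3296,.11,0,.036),(.5376,-.3296,.05,0,.03),g=60)
```

```text
t 16.75 tip [ 0.5524 -0.0424  0.1228] yaw -7.56 F [ 0.4 -0.4 -0.2] M [-0.02 -0.03 -0.01] gap 0.0583 j6 [ 0.22  0.36 -0.31  0.   -0.89  1.22]
[-0.002, 0.002, -0.224, -0.0, -0.001, -0.007, 60]
[-0.003, 0.002, -0.224, -0.0, -0.001, -0.007, 60]
[-0.003, 0.003, -0.224, -0.0, -0.001, -0.007, 60]
--
[0.007, 0.319, 0.089, 0.0, 0.0, -0.002, 60]
[0.005, 0.319, 0.089, 0.0, 0.0, -0.002, 60]
[0.002, 0.319, 0.089, 0.0, 0.0, -0.002, 60]
[-0.0, 0.319, 0.089, 0.0, 0.0, -0.002, 60]
[-0.003, 0.319, 0.089, 0.0, 0.0, -0.002, 60]
[-0.005, 0.319, 0.089, 0.0, 0.0, -0.002, 60]
[-0.007, 0.319, 0.089, 0.0, 0.0, -0.002, 60]
[-0.01, 0.319, 0.089, 0.0, 0.0, -0.002, 60]
[-0.012, 0.318, 0.089, 0.0, 0.0, -0.002, 60]
--
[0.0, -0.0, 0.3, 0.0, 0.0, 0.0, 60]
[0.0, -0.0, 0.3, 0.0, 0.0, 0.0, 60]
--
```

Emit:
servo_tool:
  deltas:
    - [0,0,-0.22,0,0,-0.007,60]
    - [0,0,-0.25,0,0,-0.007,60]
    - [0,0,-0.2,0,0,-0.007,60]
    - [0.007,0.319,0,0,0,-0.002,60]
    - [0.005,0.319,0.089,0,0,-0.002,60]
    - [0.002,0.319,0.089,0,0,-0.002,60]
    - [0,0.319,0.089,0,0,-0.002,60]
    - [0,0.319,0.089,0,0,-0.002,60]

```text
time_s: 17.42
tool_pos: [0.5491, -0.2019, 0.3413]
eef_rot: [-0.0, 1.0, -0.008, 0.011]
ft_force: [0.0, 0.5, 0.4]
finger_gap: 0.0664
```

Emit:
servo_tool:
  deltas:
    - [-0.005,0.319,0.089,0,0,-0.002,60]
    - [-0.007,0.319,0.089,0,0,-0.002,60]
    - [-0.01,0.319,0.089,0,0,-0.002,60]
    - [-0.012,0.2,0.089,0,0,-0.002,60]

```text
time_s: 17.75
tool_pos: [0.5453, -0.3251, 0.3037]
eef_rot: [0.001, 1.0, 0.005, 0.012]
ft_force: [0.7, 0.9, 0.3]
finger_gap: 0.0662
```

Run:
```python
from h import *
t=snapshot("side");st()
plan((.5376,-.3296,.05,0,.03),g=60)
t=snapshot("top");cv2.imwrite("pics/t5.png",t)
```

```text
t 17.8 tip [ 0.5445 -0.3272  0.1192] yaw 0.38 F [ 0.8 -1.1 -1.2] M [-0.23 -0.11 -0.02] gap 0.0667 j6 [-0.29  0.48 -0.11 -0.01 -0.96  1.87]
[-0.028, 0.008, 0.23, 0.0, -0.002, 0.001, 60]
[-0.026, 0.008, 0.23, 0.0, -0.002, 0.001, 60]
[-0.025, 0.008, 0.23, 0.0, -0.002, 0.001, 60]
--
```

Emit:
servo_tool:
  deltas:
    - [-0.03,0.003,0.2,0,-0.002,0.001,60]
    - [-0.026,0.003,0.23,0,-0.002,0.001,60]
    - [-0.02,0.003,0.2,0,-0.002,0.001,60]

```text
time_s: 18.1
tool_pos: [0.5401, -0.3277, 0.2422]
eef_rot: [0.002, 1.0, -0.002, 0.006]
ft_force: [-0.1, 0.5, -0.3]
finger_gap: 0.0663
```

Run:
```python
from h import *
t=snapshot("side");t=snapshot("side");st()
plan((.5376,-.3296,.014,0,.03),g=60)
```

```text
t 18.2 tip [ 0.5387 -0.3269  0.0571] yaw -0.29 F [0.1 0.1 0.2] M [-0.02  0.1   0.  ] gap 0.0671 j6 [-0.29  0.55 -0.18 -0.   -0.84  1.85]
[-0.007, 0.013, 0.215, 0.0, -0.001, -0.001, 60]
[-0.006, 0.013, 0.215, 0.0, -0.001, -0.001, 60]
--
```

Emit:
servo_tool:
  deltas:
    - [-0.007,0.013,0.18,0,-0.001,-0.001,60]
    - [-0.006,0.013,0.2,0,-0.001,-0.001,60]
    - [0,0,0.02,0,0,0,60]

```text
time_s: 18.45
tool_pos: [0.5402, -0.3286, 0.2026]
eef_rot: [0.002, 1.0, 0.003, 0.002]
ft_force: [0.1, 0.5, 0.1]
finger_gap: 0.0665
```

Run:
```python
from h import *
t=snapshot("side");t=snapshot("side");st()
plan((.5376,-.3296,.014,0,.03),g=60)
```

```text
t 18.55 tip [ 0.5412 -0.329   0.0232] yaw 0.35 F [ 0.6 -0.6  1.1] M [-0.03  0.01  0.03] gap 0.0664 j6 [-0.29  0.59 -0.2   0.01 -0.77  1.86]
[-0.037, 0.005, 0.091, 0.002, -0.003, 0.002, 60]
--
```

Emit:
servo_tool:
  deltas:
    - [-0.037,0.005,0.095,0.002,-0.003,0.002,60]
    - [0,0,0.01,0,0,0,150]
    - [0,0,0.005,0,0,0,200]
    - [0,0,0.003,0,0,0,200]
    - [0,0,0,0,0,0,200]
    - [0,0,0,0,0,0,200]
    - [0,0,0,0,0,0,200]
    - [0,0,0,0,0,0,200]

```text
time_s: 19.22
tool_pos: [0.5396, -0.3294, 0.2001]
eef_rot: [0.002, 1.0, 0.0, 0.005]
ft_force: [-0.4, 0.4, -1.8]
finger_gap: 0.0366
```

Run:
```python
from h import *
st()
```

```text
t 19.22 tip [ 0.5396 -0.3294  0.0181] yaw 0.06 F [-0.4  0.4 -1.8] M [-0.02  0.01 -0.01] gap 0.0366 j6 [-0.29  0.6  -0.21  0.   -0.76  1.86]
```

Run:
```python
from h import *
plan((.5396,-.3294,.1,0,.03),(.5485,.0847,.195,0,.038),g=200)
```

```text
[0.002, 0.001, -0.273, 0.0, -0.001, 0.0, 200]
[0.002, 0.001, -0.273, 0.0, -0.001, 0.0, 200]
[0.001, 0.0, -0.273, 0.0, -0.001, 0.0, 200]
--
[0.007, -0.345, -0.079, 0.0, 0.0, 0.0, 200]
[0.007, -0.345, -0.079, 0.0, 0.0, 0.0, 200]
[0.007, -0.345, -0.079, 0.0, 0.0, 0.0, 200]
[0.007, -0.345, -0.079, 0.0, 0.0, 0.0, 200]
[0.007, -0.345, -0.079, 0.0, 0.0, 0.0, 200]
[0.007, -0.345, -0.079, 0.0, 0.0, 0.0, 200]
[0.007, -0.345, -0.079, 0.0, 0.0, 0.0, 200]
[0.007, -0.345, -0.079, 0.0, 0.0, 0.0, 200]
[0.007, -0.345, -0.079, 0.0, 0.0, 0.0, 200]
[0.007, -0.345, -0.079, 0.0, 0.0, 0.0, 200]
[0.007, -0.345, -0.079, 0.0, 0.0, 0.0, 200]
[0.007, -0.345, -0.079, 0.0, 0.0, 0.0, 200]
--
```

Emit:
servo_tool:
  deltas:
    - [0,0,-0.2,0,0,0,200]
    - [0,0,-0.3,0,0,0,200]
    - [0,0,-0.32,0,0,0,200]
    - [0,-0.2,-0.32,0,0,0,200]
    - [0.007,-0.28,-0.3,0,0,0,200]
    - [0.007,-0.3,-0.25,0,0,0,200]
    - [0.007,-0.345,-0.15,0,0,0,200]
    - [0.007,-0.345,0,0,0,0,200]

```text
time_s: 19.88
tool_pos: [0.5405, -0.1831, 0.3867]
eef_rot: [-0.001, 1.0, -0.006, -0.001]
ft_force: [0.9, 0.5, -1.0]
finger_gap: 0.0374
```

Run:
```python
from h import *
st()
plan((.5485,.0847,.2,0,.036),g=200)
```

```text
t 19.88 tip [ 0.5405 -0.1831  0.2047] yaw -0.7 F [ 0.9  0.5 -1. ] M [ 0.05 -0.19 -0.06] gap 0.0374 j6 [-0.04  0.31 -0.16 -0.   -1.11  1.6 ]
[0.006, -0.335, 0.006, -0.0, 0.0, -0.0, 200]
[0.006, -0.335, 0.006, -0.0, 0.0, -0.0, 200]
[0.007, -0.335, 0.006, -0.0, 0.0, -0.0, 200]
[0.008, -0.335, 0.006, -0.0, 0.0, -0.0, 200]
[0.008, -0.335, 0.006, -0.0, 0.0, -0.0, 200]
[0.009, -0.335, 0.006, -0.0, 0.0, -0.0, 200]
[0.009, -0.335, 0.006, -0.0, 0.0, -0.0, 200]
[0.01, -0.335, 0.006, -0.0, 0.0, -0.0, 200]
--
```

Emit:
servo_tool:
  deltas:
    - [0.006,-0.335,0,0,0,0,200]
    - [0.006,-0.335,0,0,0,0,200]
    - [0.007,-0.335,0.006,0,0,0,200]
    - [0.008,-0.335,0.006,0,0,0,200]
    - [0.008,-0.335,0.006,0,0,0,200]
    - [0.009,-0.335,0.006,0,0,0,200]
    - [0.009,-0.3,0.006,0,0,0,200]
    - [0.01,-0.15,0.006,0,0,0,200]

```text
time_s: 20.55
tool_pos: [0.5461, 0.0767, 0.3862]
eef_rot: [-0.002, 1.0, -0.006, 0.002]
ft_force: [0.8, -0.6, -1.9]
finger_gap: 0.0371
```

Run:
```python
from h import *
snapshot("side");st()
plan((.5485,.0847,.18,0,.036),g=200)
```

```text
t 20.6 tip [0.5465 0.078  0.2039] yaw -0.58 F [ 1.4  1.6 -0.7] M [ 0.15 -0.09  0.03] gap 0.037 j6 [ 0.43  0.27 -0.2  -0.   -1.09  1.13]
[0.019, -0.066, 0.239, -0.002, -0.001, -0.003, 200]
--
```

Emit:
servo_tool:
  deltas:
    - [0.019,-0.066,0.08,-0.002,-0.001,-0.003,200]
    - [0,0,0.12,0,0,0,200]

```text
time_s: 20.77
tool_pos: [0.5488, 0.0869, 0.3671]
eef_rot: [0.0, 1.0, 0.002, 0.002]
ft_force: [-0.4, -0.1, -1.6]
finger_gap: 0.037
```

Run:
```python
from h import *
s=snapshot("side");st()
plan((.5485,.0847,.165,0,.036),g=200)
crop(s,265,140,110,100,5,"pics/c9.png")
```

```text
t 20.82 tip [0.5479 0.0861 0.1819] yaw 0.11 F [-1.  -0.7 -3.2] M [-0.06  0.2   0.02] gap 0.0374 j6 [ 0.45  0.3  -0.23  0.   -1.05  1.12]
[0.007, 0.014, 0.169, 0.0, 0.0, 0.001, 200]
--
```

View pics/c9.png

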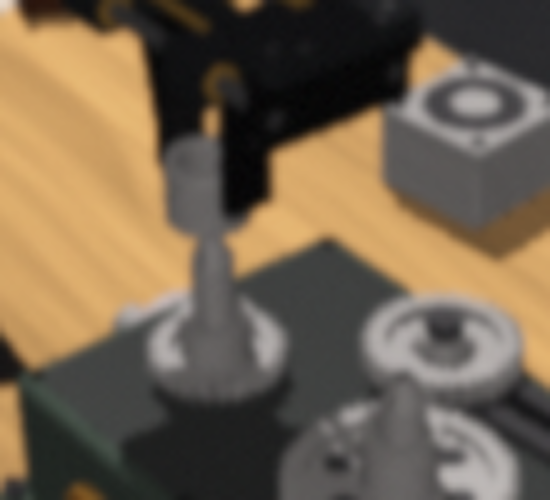

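The crop shows the sleeve held over shaft_1's nose, partly hidden by the right finger, and both gears seated. Lowering.

Emit:
servo_tool:
  deltas:
    - [0.007,0.01,0.09,0,0,0,200]
    - [0,0,0.1,0,0,0,200]

```text
time_s: 20.98
tool_pos: [0.5487, 0.0844, 0.344]
eef_rot: [0.001, 1.0, 0.001, -0.0]
ft_force: [-0.7, -0.3, -1.7]
finger_gap: 0.0369
```

Run:
```python
from h import *
s=snapshot("side");st()
```

```text
t 21.03 tip [0.5483 0.0844 0.1598] yaw 0.05 F [ 0.6  2.  -4.9] M [ 0.45 -0.47 -0.01] gap 0.0368 j6 [ 0.44  0.32 -0.26  0.   -1.    1.13]
```

Emit:
servo_tool:
  deltas:
    - [0,0,0.1,0,0,0,200]
    - [0,0,0.08,0,0,0,200]

```text
time_s: 21.2
tool_pos: [0.5492, 0.0838, 0.3237]
eef_rot: [0.0, 1.0, -0.0, 0.0]
ft_force: [-0.6, 2.4, -0.0]
finger_gap: 0.0369
```

Run:
```python
from h import *
s=snapshot("side");st()
```

```text
t 21.25 tip [0.5492 0.0839 0.1405] yaw -0.03 F [ 1.8  2.3 -4.6] M [ 0.85 -0.64 -0.05] gap 0.037 j6 [ 0.44  0.34 -0.28  0.   -0.95  1.13]
```

Emit:
servo_tool:
  deltas:
    - [0,-0.004,0.05,0,0,0,200]
    - [0,0,0.03,0,0,0,200]

```text
time_s: 21.42
tool_pos: [0.5498, 0.084, 0.3158]
eef_rot: [0.001, 1.0, -0.0, 0.0]
ft_force: [-6.3, 3.0, 17.1]
finger_gap: 0.0369
```

Run:
```python
from h import *
s=snapshot("side");st()
```

```text
t 21.47 tip [0.5497 0.084  0.1339] yaw -0.01 F [-1.8  1.3  4. ] M [ 0.29  0.54 -0.04] gap 0.0371 j6 [ 0.44  0.35 -0.29  0.   -0.93  1.13]
```

Emit:
servo_tool:
  deltas:
    - [0,0,0,0,0,0,100]
    - [0,0,0,0,0,0,50]
    - [0,0,0,0,0,0,50]
    - [0,0,0,0,0,0,50]
    - [0,0,0,0,0,0,50]

```text
time_s: 21.88
tool_pos: [0.5495, 0.083, 0.317]
eef_rot: [0.001, 1.0, -0.0, 0.0]
ft_force: [-0.2, 0.8, 0.1]
finger_gap: 0.0628
```

Run:
```python
from h import *
st()
plan((.5497,.084,.2,0,.028),(.4546,-.3053,.12,0,.037),g=45)
```

```text
t 21.88 tip [0.5495 0.083  0.135 ] yaw -0.03 F [-0.2  0.8  0.1] M [ 0.02  0.02 -0.02] gap 0.0628 j6 [ 0.44  0.35 -0.29  0.   -0.93  1.13]
[0.001, -0.003, -0.217, 0.0, -0.0, -0.0, 45]
[0.001, -0.003, -0.217, 0.0, -0.0, -0.0, 45]
[0.001, -0.003, -0.217, 0.0, -0.0, -0.0, 45]
--
[-0.079, 0.324, 0.067, 0.0, 0.0, 0.0, 45]
[-0.079, 0.324, 0.067, 0.0, 0.0, 0.0, 45]
[-0.079, 0.324, 0.067, 0.0, 0.0, 0.0, 45]
[-0.079, 0.324, 0.067, 0.0, 0.0, 0.0, 45]
[-0.079, 0.324, 0.067, 0.0, 0.0, 0.0, 45]
[-0.079, 0.324, 0.067, 0.0, 0.0, 0.0, 45]
[-0.079, 0.324, 0.067, 0.0, 0.0, 0.0, 45]
[-0.079, 0.324, 0.067, 0.0, 0.0, 0.0, 45]
[-0.079, 0.324, 0.067, 0.0, 0.0, 0.0, 45]
[-0.079, 0.324, 0.067, 0.0, 0.0, 0.0, 45]
[-0.079, 0.324, 0.067, 0.0, 0.0, 0.0, 45]
[-0.079, 0.324, 0.067, 0.0, 0.0, 0.0, 45]
--
```

Emit:
servo_tool:
  deltas:
    - [0,0,-0.2,0,0,0,50]
    - [0,0,-0.25,0,0,0,45]
    - [0,0,-0.25,0,0,0,45]
    - [-0.079,0.324,0,0,0,0,45]
    - [-0.079,0.324,0,0,0,0,45]
    - [-0.079,0.324,0,0,0,0,45]
    - [-0.079,0.324,0,0,0,0,45]
    - [-0.079,0.324,0.067,0,0,0,45]

```text
time_s: 22.55
tool_pos: [0.511, -0.0801, 0.3852]
eef_rot: [0.003, 1.0, 0.005, 0.002]
ft_force: [1.2, -0.3, -0.4]
finger_gap: 0.0714
```

Emit:
servo_tool:
  deltas:
    - [-0.079,0.324,0.067,0,0,0,45]
    - [-0.079,0.324,0.1,0,0,0,45]
    - [-0.079,0.324,0.1,0,0,0,45]
    - [-0.079,0.324,0.1,0,0,0,45]
    - [-0.079,0.324,0.1,0,0,0,45]
    - [-0.079,0.3,0.1,0,0,0,45]

```text
time_s: 23.05
tool_pos: [0.4619, -0.2825, 0.33]
eef_rot: [0.004, 1.0, 0.006, 0.005]
ft_force: [0.7, 0.3, 1.6]
finger_gap: 0.0714
```

Run:
```python
from h import *
snapshot("side");st()
plan((.4546,-.3053,.05,0,.03),g=45)
```

```text
t 23.1 tip [ 0.4602 -0.2859  0.1456] yaw 0.45 F [-0.4 -2.7 -0.7] M [-0.33  0.02  0.  ] gap 0.0721 j6 [-0.26  0.31 -0.31  0.01 -0.94  1.83]
[-0.016, 0.047, 0.239, 0.001, -0.0, 0.001, 45]
[-0.015, 0.047, 0.239, 0.001, -0.0, 0.001, 45]
[-0.015, 0.048, 0.239, 0.001, -0.0, 0.001, 45]
[-0.014, 0.048, 0.239, 0.001, -0.0, 0.001, 45]
--
```

Emit:
servo_tool:
  deltas:
    - [-0.016,0.047,0.2,0.001,0,0.001,45]
    - [-0.015,0.047,0.239,0.001,0,0.001,45]
    - [-0.015,0.04,0.239,0.001,0,0.001,45]
    - [-0.014,0.02,0.22,0.001,0,0.001,45]

```text
time_s: 23.43
tool_pos: [0.4544, -0.3073, 0.239]
eef_rot: [-0.001, 1.0, -0.006, 0.007]
ft_force: [0.2, 0.9, -0.5]
finger_gap: 0.0719
```

Run:
```python
from h import *
snapshot("side");snapshot("side");st()
plan((.4546,-.3053,.011,0,.03),g=45)
```

```text
t 23.53 tip [ 0.4532 -0.3065  0.0545] yaw -0.71 F [-0.3 -0.   0.1] M [-0.03  0.12 -0.04] gap 0.0714 j6 [-0.3   0.44 -0.39 -0.01 -0.74  1.86]
[0.005, -0.005, 0.218, -0.001, -0.001, -0.002, 45]
[0.006, -0.006, 0.218, -0.001, -0.001, -0.002, 45]
--
```

Emit:
servo_tool:
  deltas:
    - [0.005,-0.005,0.18,-0.001,-0.001,-0.002,45]
    - [0.006,-0.006,0.2,-0.001,-0.001,-0.002,45]
    - [0,0,0.01,0,0,0,45]

```text
time_s: 23.78
tool_pos: [0.4565, -0.306, 0.2]
eef_rot: [0.003, 1.0, 0.001, 0.002]
ft_force: [-0.4, 0.8, 0.3]
finger_gap: 0.0718
```

Run:
```python
from h import *
snapshot("side");snapshot("side");st()
plan((.4546,-.3053,.010,0,.03),g=45)
```

```text
t 23.88 tip [ 0.4575 -0.3064  0.0205] yaw 0.17 F [ 0.6 -0.1  0.3] M [-0.06  0.02  0.  ] gap 0.0718 j6 [-0.29  0.49 -0.42  0.01 -0.65  1.86]
[-0.03, -0.012, 0.105, 0.002, -0.003, 0.001, 45]
--
```

Emit:
servo_tool:
  deltas:
    - [-0.03,-0.012,0.105,0.002,-0.003,0.001,45]
    - [0,0,0.015,0,0,0,120]
    - [0,0,0.01,0,0,0,180]
    - [0,0,0.005,0,0,0,180]
    - [0,0,0.003,0,0,0,180]
    - [0,0,0,0,0,0,180]
    - [0,0,0,0,0,0,180]

```text
time_s: 24.47
tool_pos: [0.4564, -0.3054, 0.194]
eef_rot: [0.002, 1.0, 0.0, 0.005]
ft_force: [0.0, -0.3, -1.6]
finger_gap: 0.0464
```

Run:
```python
from h import *
st()
plan((.4546,-.3053,.12,0,.03),(.551,-.0435,.205,0,.037),g=180)
```

```text
t 24.47 tip [ 0.4564 -0.3054  0.012 ] yaw 0.04 F [ 0.  -0.3 -1.6] M [-0.02  0.03 -0.04] gap 0.0464 j6 [-0.29  0.5  -0.43  0.   -0.63  1.86]
[-0.002, 0.001, -0.27, 0.0, -0.001, 0.0, 180]
[-0.003, 0.001, -0.27, 0.0, -0.001, 0.0, 180]
[-0.003, 0.0, -0.27, 0.0, -0.001, 0.0, 180]
[-0.004, 0.0, -0.27, 0.0, -0.001, 0.0, 180]
--
[0.121, -0.327, -0.106, 0.0, 0.0, 0.0, 180]
[0.121, -0.327, -0.106, 0.0, 0.0, 0.0, 180]
[0.121, -0.327, -0.106, 0.0, 0.0, 0.0, 180]
[0.121, -0.327, -0.106, 0.0, 0.0, 0.0, 180]
[0.121, -0.327, -0.106, 0.0, 0.0, 0.0, 180]
[0.121, -0.327, -0.106, 0.0, 0.0, 0.0, 180]
[0.121, -0.327, -0.106, 0.0, 0.0, 0.0, 180]
[0.121, -0.327, -0.106, 0.0, 0.0, 0.0, 180]
--
```

Emit:
servo_tool:
  deltas:
    - [0,0,-0.2,0,0,0,180]
    - [0,0,-0.3,0,0,0,180]
    - [0,0,-0.32,0,0,0,180]
    - [0.05,-0.1,-0.32,0,0,0,180]
    - [0.121,-0.25,-0.3,0,0,0,180]
    - [0.121,-0.327,-0.2,0,0,0,180]
    - [0.121,-0.327,-0.2,0,0,0,180]
    - [0.121,-0.327,-0.1,0,0,0,180]

```text
time_s: 25.13
tool_pos: [0.5067, -0.1724, 0.3911]
eef_rot: [-0.001, 1.0, -0.007, -0.002]
ft_force: [1.7, 0.3, -0.9]
finger_gap: 0.0464
```

Run:
```python
from h import *
st()
plan((.5518,-.0438,.195,0,.037),g=180)
```

```text
t 25.13 tip [ 0.5067 -0.1724  0.2091] yaw -0.78 F [ 1.7  0.3 -0.9] M [-0.01 -0.23 -0.03] gap 0.0464 j6 [-0.03  0.24 -0.23 -0.   -1.1   1.58]
[0.108, -0.323, 0.036, -0.0, 0.0, -0.001, 180]
[0.109, -0.323, 0.035, -0.0, 0.0, -0.001, 180]
[0.111, -0.322, 0.035, -0.0, 0.0, -0.001, 180]
[0.112, -0.322, 0.035, -0.0, 0.0, -0.001, 180]
--
```

Emit:
servo_tool:
  deltas:
    - [0.108,-0.323,0,0,0,-0.001,180]
    - [0.109,-0.323,0.02,0,0,-0.001,180]
    - [0.111,-0.32,0.035,0,0,-0.001,180]
    - [0.112,-0.2,0.035,0,0,-0.001,180]
    - [0,0,0,0,0,0,180]

```text
time_s: 25.55
tool_pos: [0.5538, -0.0457, 0.3873]
eef_rot: [-0.003, 1.0, 0.002, 0.003]
ft_force: [-0.4, -0.5, -1.6]
finger_gap: 0.0467
```

Run:
```python
from h import *
snapshot("side");snapshot("side");st()
plan((.5518,-.0438,.175,0,.037),g=180)
```

```text
t 25.65 tip [ 0.5525 -0.048   0.2056] yaw 0.12 F [ 0.2  0.2 -1.3] M [-0.13 -0.03 -0.06] gap 0.0467 j6 [ 0.2   0.28 -0.19 -0.   -1.09  1.37]
[-0.009, -0.041, 0.306, -0.001, -0.002, 0.001, 180]
--
```

Emit:
servo_tool:
  deltas:
    - [-0.009,-0.041,0.12,-0.001,-0.002,0.001,180]
    - [0,0,0.14,0,0,0,180]

```text
time_s: 25.82
tool_pos: [0.5516, -0.0448, 0.363]
eef_rot: [-0.001, 1.0, -0.001, 0.002]
ft_force: [-0.0, -0.2, -2.2]
finger_gap: 0.0462
```

Run:
```python
from h import *
snapshot("side");snapshot("side");st()
plan((.5518,-.0438,.165,0,.037),g=180)
```

```text
t 25.92 tip [ 0.5507 -0.0454  0.1786] yaw -0.21 F [ 0.7 -0.6 -1.8] M [ 0.02  0.07 -0.02] gap 0.0465 j6 [ 0.21  0.3  -0.24 -0.   -1.04  1.36]
[0.011, -0.016, 0.136, -0.0, 0.001, -0.001, 180]
--
```

Emit:
servo_tool:
  deltas:
    - [0.011,-0.014,0.08,0,0.001,-0.001,180]
    - [0,0,0.09,0,0,0,180]

```text
time_s: 26.08
tool_pos: [0.5518, -0.0454, 0.3441]
eef_rot: [-0.0, 1.0, -0.001, 0.002]
ft_force: [0.2, 0.1, -2.0]
finger_gap: 0.0465
```

Run:
```python
from h import *
snapshot("side");snapshot("side");st()
```

```text
t 26.18 tip [ 0.5514 -0.0454  0.1609] yaw -0.14 F [ 0.2  0.1 -1.5] M [-0.12  0.03 -0.02] gap 0.0464 j6 [ 0.21  0.32 -0.26  0.   -0.99  1.36]
```

Emit:
servo_tool:
  deltas:
    - [0,0,0.07,0,0,0,180]
    - [0,0,0.06,0,0,0,180]

```text
time_s: 26.35
tool_pos: [0.5519, -0.0458, 0.3304]
eef_rot: [0.0, 1.0, -0.001, 0.001]
ft_force: [-0.1, -0.1, -1.5]
finger_gap: 0.0467
```

Run:
```python
from h import *
snapshot("side");snapshot("side");st()
```

```text
t 26.45 tip [ 0.5518 -0.0457  0.1479] yaw -0.16 F [-0.3  1.5 -1.3] M [0.06 0.06 0.05] gap 0.0466 j6 [ 0.21  0.33 -0.28  0.   -0.96  1.36]
```

Emit:
servo_tool:
  deltas:
    - [0,-0.006,0.05,0,0,0,180]
    - [0,0,0.03,0,0,0,180]

```text
time_s: 26.62
tool_pos: [0.5526, -0.045, 0.3237]
eef_rot: [0.001, 1.0, -0.001, 0.002]
ft_force: [-4.5, 2.7, 14.1]
finger_gap: 0.0462
```

Run:
```python
from h import *
snapshot("side");st()
```

```text
t 26.67 tip [ 0.5526 -0.0449  0.1417] yaw -0.09 F [-2.2  1.3  1.1] M [-0.1   0.49  0.01] gap 0.0465 j6 [ 0.21  0.34 -0.28  0.   -0.94  1.36]
```

Seated at 0.1417, where I expected 0.142. I'll release, retreat and check.

Emit:
servo_tool:
  deltas:
    - [0,0,0,0,0,0,100]
    - [0,0,0,0,0,0,40]
    - [0,0,0,0,0,0,40]
    - [0,0,0,0,0,0,40]
    - [0,0,0,0,0,0,40]

```text
time_s: 27.08
tool_pos: [0.5531, -0.0447, 0.3248]
eef_rot: [0.001, 1.0, -0.0, 0.004]
ft_force: [0.3, 0.1, 0.2]
finger_gap: 0.0697
```

Emit:
servo_tool:
  deltas:
    - [0,0,-0.2,0,0,0,40]
    - [0,0,-0.3,0,0,0,40]
    - [0,0,-0.3,0,0,0,40]
    - [-0.2,0.2,-0.2,0,0,0,40]
    - [-0.3,0.3,0,0,0,0,40]
    - [-0.3,0.3,0,0,0,0,40]
    - [-0.3,0.3,0,0,0,0,40]
    - [0,0.2,0,0,0,0,40]

```text
time_s: 27.75
tool_pos: [0.441, -0.1743, 0.4284]
eef_rot: [0.002, 1.0, 0.004, 0.004]
ft_force: [-0.2, -0.1, -0.2]
finger_gap: 0.0738
```

Emit:
servo_tool:
  deltas:
    - [0,0.3,0,0,0,0,40]
    - [0,0.3,0,0,0,0,40]
    - [0,0.2,0,0,0,0,40]
    - [0,0,0,0,0,0,40]

```text
time_s: 28.08
tool_pos: [0.438, -0.2603, 0.4308]
eef_rot: [0.002, 1.0, 0.003, 0.006]
ft_force: [1.0, -0.1, -0.5]
finger_gap: 0.0736
```

Run:
```python
from h import *
s=snapshot("side");t=snapshot("top");st()
o=np.zeros((600,800,3),np.uint8)
a=cv2.resize(s[175:265,275:395],None,fx=5,fy=5,interpolation=2)[:330]
a=cv2.resize(s[180:255,275:395],None,fx=4,fy=4,interpolation=2); o[:300,:480]=a
b=cv2.resize(t[205:280,240:372],None,fx=4,fy=4,interpolation=2); o[300:600,:528]=b
cv2.imwrite("pics/c10.png",o)
```

```text
t 28.18 tip [ 0.438  -0.2584  0.2486] yaw 0.39 F [0.2 1.1 0.3] M [ 0.02 -0.05  0.01] gap 0.0734 j6 [-0.21  0.16 -0.23  0.   -1.16  1.79]
```

View pics/c10.png

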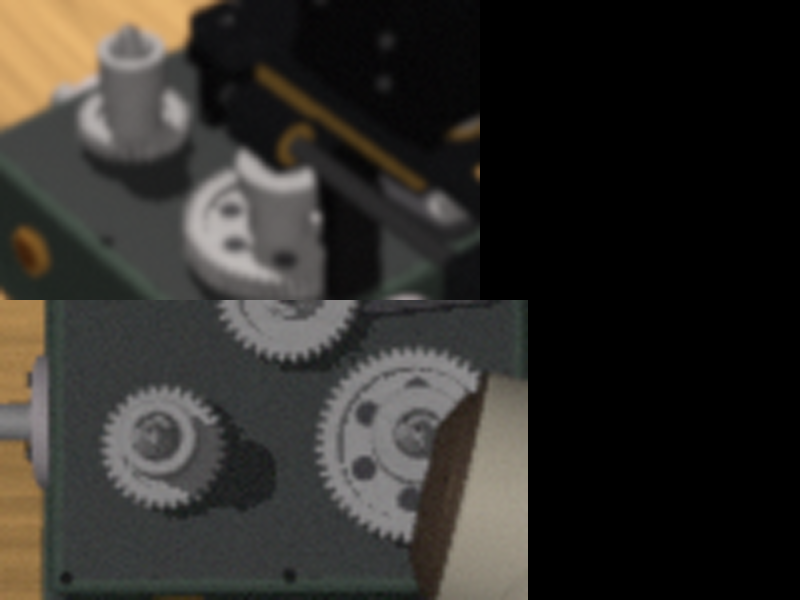

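The crop shows the sleeve on the small gear on shaft_1 and the collar on the large gear on shaft_2, though the arm partly hides the second. I'll move clear for a last measurement.

Emit:
servo_tool:
  deltas:
    - [-0.1,0.3,-0.1,0,0,0,40]
    - [-0.1,0.35,-0.1,0,0,0,40]
    - [-0.1,0.35,-0.1,0,0,0,40]
    - [-0.1,0.35,0,0,0,0,40]
    - [0,0.35,0,0,0,0,40]
    - [0,0.3,0,0,0,0,40]
    - [0,0.2,0,0,0,0,40]
    - [0,0,0,0,0,0,40]

```text
time_s: 28.85
tool_pos: [0.4026, -0.4785, 0.4621]
eef_rot: [0.001, 1.0, 0.012, 0.006]
ft_force: [0.6, 0.2, 0.1]
finger_gap: 0.0731
```

Run:
```python
from h import *
s=snapshot("side");t=snapshot("top");st()
o=np.zeros((600,800,3),np.uint8)
a=cv2.resize(s[180:255,275:395],None,fx=4,fy=4,interpolation=2)
b=cv2.resize(t[205:280,240:372],None,fx=4,fy=4,interpolation=2)
ax=a.copy()
def circ(img,n,u0,v0,c,z,r,col):
    th=np.linspace(0,2*np.pi,40); X=np.c_[c[0]+r*np.cos(th),c[1]+r*np.sin(th),np.full(40,z)]
    q=((proj(n,X)-[u0,v0]+.5)*4-.5).astype(int); cv2.polylines(img,[q.reshape(-1,1,2)],True,col,1)
for img,n,u0,v0 in((a,"side",275,180),(b,"top",240,205)):
    circ(img,n,u0,v0,(.5465,.0843),.149,.019,(0,255,0)); circ(img,n,u0,v0,(.550,-.0454),.149,.024,(0,255,0))
    circ(img,n,u0,v0,(.5465,.0843),.103,.032,(0,0,255)); circ(img,n,u0,v0,(.550,-.0454),.109,.050,(0,0,255))
o[:300,:480]=a;o[300:600,:528]=b
cv2.imwrite("pics/c11.png",o)
```

```text
t 28.95 tip [ 0.4026 -0.4761  0.2804] yaw 1.48 F [ 0.2  0.4 -0.4] M [ 0.04  0.03 -0.05] gap 0.0737 j6 [-0.61  0.35  0.1  -0.01 -1.31  2.21]
```

View pics/c11.png

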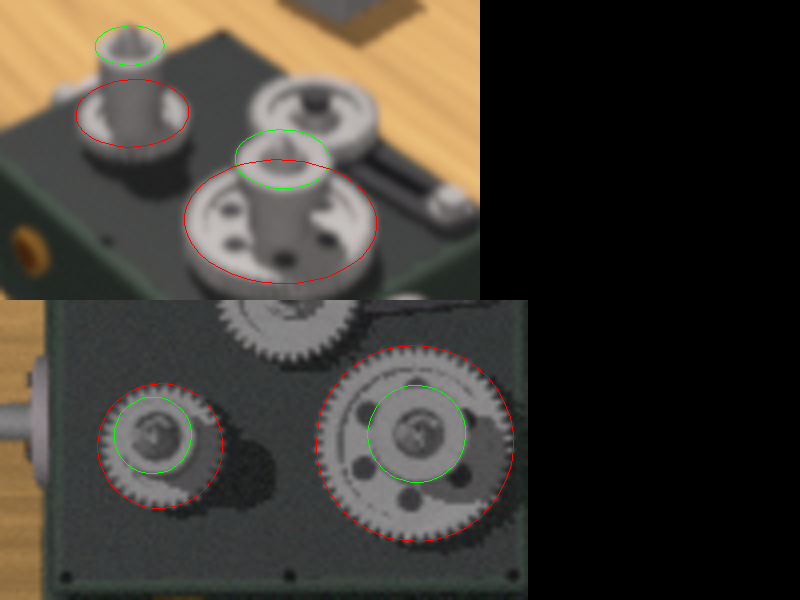

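The expected outlines (discs at 103 and 109 mm, spacer tops at 149 mm) match both views to about 1–2 mm. I'm handing in.

```bash
python3 -c "
from station import *
print(hand_in())"
```

```text
the job is handed in; nothing more can be done
None
```

The two change gears have traded shafts and both spacers are on. I handed in at about 29 s of the 114 s allowed; the hand-in gives no verdict.

- **Moves:** I parked the large gear on the mat and put the small gear on shaft_1, turned +8°. The large gear then went on shaft_2, turned -8°. The tall sleeve went on the small gear and the low collar on the large one.
- **Seating:** Both gears slid onto the D without any searching. Each part stopped within 1 mm of the height expected for fully home, with brief contact forces of 14–31 N.
- **Last look:** In both views the expected outlines of the gear discs and spacer tops lie on the picture to about 1–2 mm. The gripper was open and clear of everything.
- **Not checked separately:**
  - I did not measure the final D angles; the evidence is that the bores went fully down over the flats.
  - The two shaft positions as felt by the arm came out about 128 mm apart against the stated 130 mm, which is within the fit's play.
  - The shaft tips triangulated about 4 mm higher than the text's 161 mm. I put that down to reading the pixels by eye and used the text's heights.

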